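Load the flask drying cabinet

TASK

Draw the carriage of the small drying cabinet all the way out by its bar; if it will not come, its lock is on, so turn the knob on the roof clockwise to free it. Stand every amber flask from the bench upright and level in a ring of its own on the carriage (any ring will do), then push the carriage fully home under the hood with the flasks still standing in their rings, and after that swing the red lever right over to the other side to start the drying. Leave the other things on the bench where they are.

Things in the scene. Friction and masses are not known exactly. Their poses are not given: they have to be found in the camera images.
- dryer: drying cabinet, fixed: grey base 220 (x) x 490 (y) x 10 mm; origin: centre of its underside, on the bench. A blue hood, 224 mm wide, roof top 160 mm above the bench, covers y = +55 to +245 mm and is open towards -y (inside 200 wide, 152 high). The carriage slides out of it along the cabinet's own -y, to the robot's right. Lock knob and lever stand on the roof.
- carriage (a joint): slide of the aluminium carriage: 0 = fully home under the hood, 0.21 m = all the way out (stop); moves along the cabinet's -y, stays where left, needs 2 to 4 N. With the lock on it stops dead after about 1 mm of play. Nothing shows whether the lock is on; it is in rather more than half of the starts.
- pull_bar (a point): middle of the carriage's black round pull bar, along the cabinet's x, 14 mm thick, 90 mm free between two uprights, axis 130 mm above the bench; at home it stands 85 mm outside the hood's edge. Pinch it from above, fingers closing along the cabinet's y. Moves with the carriage.
- lock_knob_centre (a point): fixed point on the vertical axis of the lock knob, 18 mm above the roof. Round black ribbed knob, 38 mm across, gripping band 8 to 32 mm above the roof (top). Clockwise from above releases: 1.5 rad from stop to stop, starts anywhere between, lock off in the last 0.6 rad before the clockwise stop. Turns easily (0.05 N m), stays where left; the ribs do not show its position.
- lever (a joint): red toggle lever on a block on the roof: 0 = leaning 0.5 rad towards the cabinet's -x (off), 1.0 rad = leaning as far to +x (on). Starts near 0, stays where left; torque 0.06 N m. Its axis lies along the cabinet's y, 22 mm above the roof, at x = -45, y = 200 mm of the cabinet.
- lever_tip (a point): centre of the lever's red ball, 26 mm in diameter, 60 mm from the lever's axis; moves with the lever.
- seat_1 (a point): centre of the top of black rubber ring 1 on the carriage (outer diameter 60, hole 40 mm, 12 mm high; axes as the cabinet's); moves with the carriage. Rings 1 and 2 are the pair nearer the pull bar, 3 and 4 the pair deeper in the hood; 86 mm apart across, 85 mm apart along. A flask seated level in it has its own origin 6.6 mm below this point, on its axis.
- seat_2 (a point): centre of the top of black rubber ring 2 on the carriage (outer diameter 60, hole 40 mm, 12 mm high; axes as the cabinet's); moves with the carriage. Rings 1 and 2 are the pair nearer the pull bar, 3 and 4 the pair deeper in the hood; 86 mm apart across, 85 mm apart along. A flask seated level in it has its own origin 6.6 mm below this point, on its axis.
- seat_3 (a point): centre of the top of black rubber ring 3 on the carriage (outer diameter 60, hole 40 mm, 12 mm high; axes as the cabinet's); moves with the carriage. Rings 1 and 2 are the pair nearer the pull bar, 3 and 4 the pair deeper in the hood; 86 mm apart across, 85 mm apart along. A flask seated level in it has its own origin 6.6 mm below this point, on its axis.
- seat_4 (a point): centre of the top of black rubber ring 4 on the carriage (outer diameter 60, hole 40 mm, 12 mm high; axes as the cabinet's); moves with the carriage. Rings 1 and 2 are the pair nearer the pull bar, 3 and 4 the pair deeper in the hood; 86 mm apart across, 85 mm apart along. A flask seated level in it has its own origin 6.6 mm below this point, on its axis.
- flask_1: round-bottomed amber flask, about 150 g, bottom-heavy so that it rights itself: ball 60 mm across, centre 29 mm above the origin, with an 18 mm flat spot at the very bottom on which it can stand; straight neck 24 mm across, 59 to 100 mm above the origin; fixed black stopper 27 mm across, 100 to 106 mm. Origin: centre of the flat spot; z up the neck. Three or four flasks are present.
- flask_2: round-bottomed amber flask, about 150 g, bottom-heavy so that it rights itself: ball 60 mm across, centre 29 mm above the origin, with an 18 mm flat spot at the very bottom on which it can stand; straight neck 24 mm across, 59 to 100 mm above the origin; fixed black stopper 27 mm across, 100 to 106 mm. Origin: centre of the flat spot; z up the neck. Three or four flasks are present.
- flask_3: round-bottomed amber flask, about 150 g, bottom-heavy so that it rights itself: ball 60 mm across, centre 29 mm above the origin, with an 18 mm flat spot at the very bottom on which it can stand; straight neck 24 mm across, 59 to 100 mm above the origin; fixed black stopper 27 mm across, 100 to 106 mm. Origin: centre of the flat spot; z up the neck. Three or four flasks are present.
- flask_4: round-bottomed amber flask, about 150 g, bottom-heavy so that it rights itself: ball 60 mm across, centre 29 mm above the origin, with an 18 mm flat spot at the very bottom on which it can stand; straight neck 24 mm across, 59 to 100 mm above the origin; fixed black stopper 27 mm across, 100 to 106 mm. Origin: centre of the flat spot; z up the neck. Three or four flasks are present.
- offcut_1: small beige offcut 38x49x25 mm, lying loose between the flasks; leave it alone
There are look-alikes about, which are no part of the job. Leave any green or yellow look-alike of the flask_3 alone. What is shaped like the flask_2 but blue or purple is not meant.

How it is judged (in metres and radians):
On the way, in this order (a step that is already met when the one before it is completed fails the run):
1. the carriage is drawn out (at least 190 of its 210 mm) (value of joint carriage above 0.19 m), for 0.2 s.
2. with the carriage out, every flask present stands level in a ring (angle between each of flask_1, flask_2, flask_3, flask_4's own z axis and vertical below 0.14 rad and ((horizontal distance between flask_1 and seat_1 below 0.007 m and z of flask_1 in the frame of seat_1 between -0.011 and -0.003 m) or (horizontal distance between flask_1 and seat_2 below 0.007 m and z of flask_1 in the frame of seat_2 between -0.011 and -0.003 m) or (horizontal distance between flask_1 and seat_3 below 0.007 m and z of flask_1 in the frame of seat_3 between -0.011 and -0.003 m) or (horizontal distance between flask_1 and seat_4 below 0.007 m and z of flask_1 in the frame of seat_4 between -0.011 and -0.003 m)) and ((horizontal distance between flask_2 and seat_1 below 0.007 m and z of flask_2 in the frame of seat_1 between -0.011 and -0.003 m) or (horizontal distance between flask_2 and seat_2 below 0.007 m and z of flask_2 in the frame of seat_2 between -0.011 and -0.003 m) or (horizontal distance between flask_2 and seat_3 below 0.007 m and z of flask_2 in the frame of seat_3 between -0.011 and -0.003 m) or (horizontal distance between flask_2 and seat_4 below 0.007 m and z of flask_2 in the frame of seat_4 between -0.011 and -0.003 m)) and ((horizontal distance between flask_3 and seat_1 below 0.007 m and z of flask_3 in the frame of seat_1 between -0.011 and -0.003 m) or (horizontal distance between flask_3 and seat_2 below 0.007 m and z of flask_3 in the frame of seat_2 between -0.011 and -0.003 m) or (horizontal distance between flask_3 and seat_3 below 0.007 m and z of flask_3 in the frame of seat_3 between -0.011 and -0.003 m) or (horizontal distance between flask_3 and seat_4 below 0.007 m and z of flask_3 in the frame of seat_4 between -0.011 and -0.003 m)) and ((horizontal distance between flask_4 and seat_1 below 0.007 m and z of flask_4 in the frame of seat_1 between -0.011 and -0.003 m) or (horizontal distance between flask_4 and seat_2 below 0.007 m and z of flask_4 in the frame of seat_2 between -0.011 and -0.003 m) or (horizontal distance between flask_4 and seat_3 below 0.007 m and z of flask_4 in the frame of seat_3 between -0.011 and -0.003 m) or (horizontal distance between flask_4 and seat_4 below 0.007 m and z of flask_4 in the frame of seat_4 between -0.011 and -0.003 m)) and value of joint carriage above 0.15 m), for 0.2 s.
3. the carriage is pushed home (within 6 mm) (value of joint carriage below 0.006 m), for 0.2 s.
4. the lever is swung over (at least 0.85 of its 1.0 rad) (value of joint lever above 0.85 rad), for 0.2 s.
At the end, for the whole second after the job is handed in: Every flask present stands at rest in a ring of the carriage, its origin within 7 mm of the ring's axis and 3 to 11 mm below the ring's top, upright within 0.14 rad; the carriage is home within 6 mm and the lever is over (at least 0.85 rad) (angle between each of flask_1, flask_2, flask_3, flask_4's own z axis and vertical below 0.14 rad and ((horizontal distance between flask_1 and seat_1 below 0.007 m and z of flask_1 in the frame of seat_1 between -0.011 and -0.003 m) or (horizontal distance between flask_1 and seat_2 below 0.007 m and z of flask_1 in the frame of seat_2 between -0.011 and -0.003 m) or (horizontal distance between flask_1 and seat_3 below 0.007 m and z of flask_1 in the frame of seat_3 between -0.011 and -0.003 m) or (horizontal distance between flask_1 and seat_4 below 0.007 m and z of flask_1 in the frame of seat_4 between -0.011 and -0.003 m)) and ((horizontal distance between flask_2 and seat_1 below 0.007 m and z of flask_2 in the frame of seat_1 between -0.011 and -0.003 m) or (horizontal distance between flask_2 and seat_2 below 0.007 m and z of flask_2 in the frame of seat_2 between -0.011 and -0.003 m) or (horizontal distance between flask_2 and seat_3 below 0.007 m and z of flask_2 in the frame of seat_3 between -0.011 and -0.003 m) or (horizontal distance between flask_2 and seat_4 below 0.007 m and z of flask_2 in the frame of seat_4 between -0.011 and -0.003 m)) and ((horizontal distance between flask_3 and seat_1 below 0.007 m and z of flask_3 in the frame of seat_1 between -0.011 and -0.003 m) or (horizontal distance between flask_3 and seat_2 below 0.007 m and z of flask_3 in the frame of seat_2 between -0.011 and -0.003 m) or (horizontal distance between flask_3 and seat_3 below 0.007 m and z of flask_3 in the frame of seat_3 between -0.011 and -0.003 m) or (horizontal distance between flask_3 and seat_4 below 0.007 m and z of flask_3 in the frame of seat_4 between -0.011 and -0.003 m)) and ((horizontal distance between flask_4 and seat_1 below 0.007 m and z of flask_4 in the frame of seat_1 between -0.011 and -0.003 m) or (horizontal distance between flask_4 and seat_2 below 0.007 m and z of flask_4 in the frame of seat_2 between -0.011 and -0.003 m) or (horizontal distance between flask_4 and seat_3 below 0.007 m and z of flask_4 in the frame of seat_3 between -0.011 and -0.003 m) or (horizontal distance between flask_4 and seat_4 below 0.007 m and z of flask_4 in the frame of seat_4 between -0.011 and -0.003 m)) and value of joint carriage below 0.006 m and value of joint lever above 0.85 rad and linear speed of each of flask_1, flask_2, flask_3, flask_4 below 0.03 m/s); the robot touches nothing.
It fails at once if the offcut_1 is moved more than 80 mm (distance of offcut_1 from where it was at the start of the episode above 0.08 m).
Of flask_1, flask_2, flask_3, flask_4 only 3 to 4 are there at a start; the rules pass over those that are not, and their reading is None.
At some moment in a run one of flask_1, flask_2, flask_3, flask_4 may be knocked a few centimetres aside while the robot is not near it.
Once in a run the grip may slacken for a moment while it holds something.
It also fails if it takes over 210 s, if anything falls off the work surface, if the arm or the gripper's body presses on something with over 40 N, if the wrist force passes 120 N, or if a joint passes its speed limit or range.

ROBOT

A 6-joint arm with a two-finger parallel gripper is mounted at the origin on a cart in front of the work surface, level with it; the furniture and walls round the work are solid. World frame = base frame: x ahead of the robot, y to its left, z up, the work surface at z = 0. Lengths are in mm, angles in degrees, forces in N, time in s.
With the tool pointing down it reaches from about 275 to 875 mm from the base axis. Payload 12.5 kg.
Tool frame: the origin (TCP) lies between the finger pads; the fingertips stand 17 mm ahead of it and the grasp point (between the pads) lies 2 mm behind it; z points along the fingers, y is the line along which they close (so a half turn about z gives the same grasp; the last joint's range is limited). The gripper opens to 85 mm and grips with 20 to 120 N. Pads are 22 mm wide; open, the fingers measure 114 mm over their backs; the gripper's body (76 mm by 85 mm) begins 54 mm behind the grasp point. The pads swing forward as they close: fully open they stand 13 mm farther back than shut.
Start: joints at [-4.847, 20.094, 94.641, -0, 65.266, -4.847], TCP at [549.986, 0.027, 248.29] pointing down, gripper open.
Joint ranges: [-157.81, 157.81], [-45, 120.19], [0.68, 151.7], [-89.99, 269.99], [4.06, 180], [-164.3, 164.3]. Speed limits (degrees/s): [127.2, 127.2, 159.86, 180, 180, 180].

INTERFACE

Orientations are given as [roll, pitch, yaw] about the fixed x, y, z axes, in that order (R = Rz(yaw) Ry(pitch) Rx(roll)).
In Python, from plant import * gives the robot as it stands.
- The arm moves only by the tool servo_tool, never from a script. Its argument "steps" is a list of rows, each a list of 6 numbers: the shift along the world's x, y, z in m, then the turn, a rotation vector about the world's x, y, z in degrees. In form: [[tx, ty, tz, rx, ry, rz], ...]. A call has 1 to 8 rows; each row is the pose to reach, as a shift and turn from the pose commanded when the call began; what a row does not reach only later rows make up. A row lasts 1/12 s, in which the tool goes at most 41.7 mm and 7.16 degrees, less where a joint would pass 70% of its speed; a pose out of reach is approached as far as the arm can. A call with a gripper value outside its range is refused whole. "claw" is the closure, from 0 (fully open) to 1 (shut), set as the call begins (left out, the last holds). The fingers move at their own pace and stop on an object; "grip_force" is the grip in N (left out, the last holds). Time passes only in rows, so rows that repeat a pose let the fingers close. It gives the time, the measured TCP pose, the force, the opening and the grip force at its end, in the units of the state.
- observe(): the state, without advancing time (a new reading comes with each control period).
- get_image(name): name is "scene" or "side" or "wrist"; returns a dict with "frame" (420x560x3 uint8, red, green, blue), "fx", "fy", "cx", "cy" (pixels), "pose" (4x4, takes a point from camera to world coordinates). Camera axes: x right, y down, z forward; pixel columns grow to the right and rows downward; lengths in mm; the calibration is good to about 2 mm. A picture is of the moment at which its call begins. There is no depth.
- job_done(): hands the job in; it is judged then, once.
The state is a dict: "time_s": time; "joint_pos": joint angles; "joint_vel": joint speeds; "joint_efforts": joint torques, N m; "tool_pos": TCP position; "ee_rot": TCP orientation; "force": force on the tool from outside, world axes, zero at the start; "moment": the same for the moment, N m; "grip_width": finger opening in mm; "grip_force": force on a finger pad.
Only numpy, scipy, OpenCV 4.12 (cv2) and the standard library are available. Lean on these libraries where they do the work, as an engineer would, in place of code of your own. Each camera call takes 0.05 s, during which the arm holds its last target. There are 200 camera calls.

## Working session

There is one attempt and no reset: what is moved stays moved. The work goes in short steps, Python scripts to look and compute and a tool call to move; the robot and the scene stay as the last step left them, time stands still between calls to the robot, and variables do not carry over. Pictures are saved under pics/ and viewed, at most 14 in all, crops included, and the job is handed in when it is done.

Besides the shell and the picture viewer there is one more tool, called after "Emit:" as name([rows], argument=value, ...), one row to a line, values as JSON. servo_tool: Moves the arm, as the interface text tells. Its arguments: {"type":"object","properties":{"steps":{"type":"array"},"claw":{"type":"number"},"grip_force":{"type":"number"}},"required":["steps"]}

```bash
mkdir -p pics
cat > h.py <<'E'
from plant import *
import numpy as np, cv2
def snap(cam,fn,crop=None,scale=1):
    im=get_image(cam); f=cv2.cvtColor(im["frame"],cv2.COLOR_RGB2BGR)
    np.savez('pics/'+fn+'.npz',**{k:np.array(im[k]) for k in im})
    if crop: u0,v0,u1,v1=crop; f=f[v0:v1,u0:u1]
    if scale!=1: f=cv2.resize(f,None,fx=scale,fy=scale,interpolation=cv2.INTER_CUBIC)
    cv2.imwrite('pics/'+fn+'.png',f); return im
def load(fn): return dict(np.load('pics/'+fn+'.npz'))
def pix2z(im,u,v,z):
    d=np.array([(u-im['cx'])/im['fx'],(v-im['cy'])/im['fy'],1.]); P=im['pose']
    d=P[:3,:3]@d; o=P[:3,3]; return o+d*(z-o[2])/d[2]
def proj(im,p):
    P=im['pose']; q=P[:3,:3].T@(np.array(p)-P[:3,3]); return q[0]/q[2]*im['fx']+im['cx'],q[1]/q[2]*im['fy']+im['cy']
def tri(im1,uv1,im2,uv2):
    L=[]
    for im,(u,v) in((im1,uv1),(im2,uv2)):
        d=im['pose'][:3,:3]@np.array([(u-im['cx'])/im['fx'],(v-im['cy'])/im['fy'],1.]); L.append((im['pose'][:3,3],d/np.linalg.norm(d)))
    A=np.array([L[0][1],-L[1][1]]).T; s=np.linalg.lstsq(A,L[1][0]-L[0][0],rcond=None)[0]
    a=L[0][0]+s[0]*L[0][1]; b=L[1][0]+s[1]*L[1][1]; return (a+b)/2,np.linalg.norm(a-b)
E
python3 - <<'E'
from h import *
for c in("scene","side","wrist"):
    im=snap(c,c+"0",scale=1.42); print(c,im['fx'],im['cx'],im['cy'],np.round(im['pose'],3).tolist())
print(observe())
E
```

```text
scene 459.8990717750821 283.70260273934434 210.5093818996173 [[-0.961, -0.243, 0.129, 337.325], [-0.275, 0.841, -0.467, 543.172], [0.005, -0.484, -0.875, 1304.396], [0.0, 0.0, 0.0, 1.0]]
side 496.72944257899064 271.9997380995294 206.87388568705936 [[0.988, -0.039, 0.148, 324.919], [-0.152, -0.371, 0.916, -1322.174], [0.019, -0.928, -0.372, 672.953], [0.0, 0.0, 0.0, 1.0]]
wrist 360.1960632974358 278.67945291615234 204.7821753161614 [[1.0, 0.0, 0.001, 549.422], [0.001, -0.946, -0.323, 83.158], [0.001, 0.323, -0.946, 373.482], [0.0, 0.0, 0.0, 1.0]]
{'time_s': 0.15, 'joint_pos': array([-4.84835448e+00,  2.01140800e+01,  9.46672351e+01, -5.83957107e-04,
        6.52670444e+01, -4.84754482e+00]), 'joint_vel': array([-0.12310672, -0.12266314, -0.05360393,  0.04934156, -0.01646181,
        0.03852479]), 'joint_efforts': array([ 7.13946501e-04, -5.06248283e+01, -2.91500723e+01, -2.80964593e-05,
        3.35960038e-03, -3.10250061e-05]), 'tool_pos': array([5.49763641e+02, 3.24589351e-02, 2.47920935e+02]), 'ee_rot': array([-1.79951769e+02, -3.55831203e-03,  8.99994334e+01]), 'force': array([ 0.75587036, -0.66599687,  0.10333068]), 'moment': array([-0.01913409, -0.00072989, -0.03123108]), 'grip_force': 0.0, 'grip_width': 85.61840971740838}
```

View pics/scene0.png

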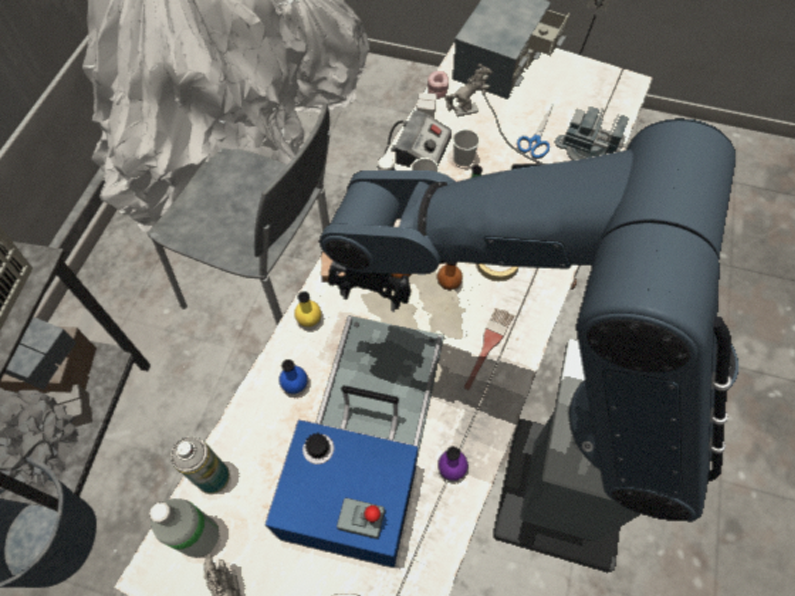

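View pics/side0.png

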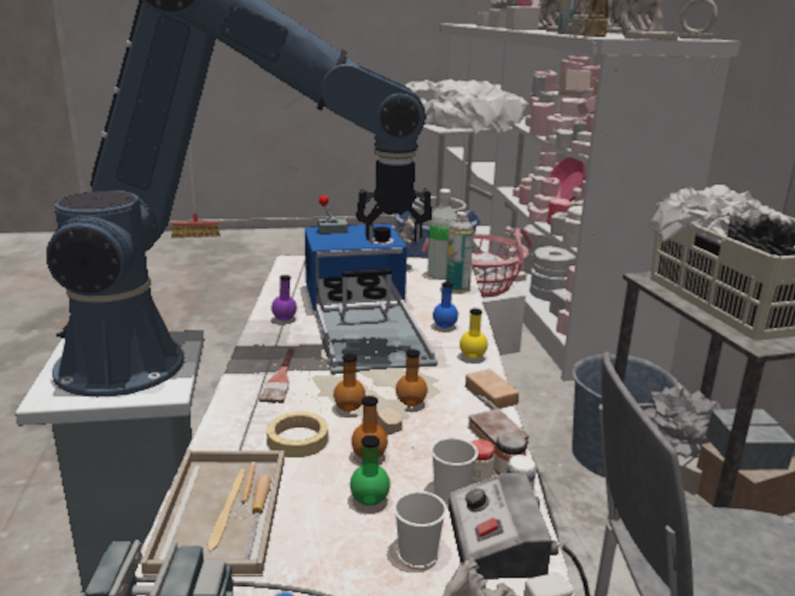

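The scene picture shows the cabinet hood corners near (298,421), (418,447), (400,563), (268,524), the knob at (317,445), the lever ball at (372,513), and the bar from (343,388) to (397,402), all in enlarged pixels. The side picture shows three amber flasks with stoppers at (350,357), (412,354) and (370,403). Green, yellow, blue and purple look-alikes are also there.

Run:
```python
from h import *
s=load('scene0');d=load('side0');k=560/795
for n,(u,v),z in [('c1',(298,421),160),('c2',(418,447),160),('c3',(268,524),160),('c4',(398,561),160),('knob',(317,445),190),('barL',(343,388),135),('barR',(397,402),135)]:
    print(n,pix2z(s,u*k,v*k,z).round(0))
print('ball',tri(s,(372*k,513*k),d,(324*k,200*k)))
print('knob',tri(s,(317*k,441*k),d,(382*k,230*k)))
for n,(u,v) in [('f1',(350,357)),('f2',(412,354)),('f3',(370,403)),('green',(370,443))]: print(n,pix2z(d,u*k,v*k,106).round(0))
for n,(u,v) in [('f1',(349,396)),('f2',(411,389)),('f3',(370,442)),('green',(370,485)),('offc',(389,417))]: print(n,'ball',pix2z(d,u*k,v*k,29 if n!='offc' else 20).round(0))
```

```text
c1 [619. 229. 160.]
c2 [397. 215. 160.]
c3 [604. 411. 160.]
c4 [378. 407. 160.]
knob [565. 269. 190.]
barL [565. 137. 135.]
barR [459. 136. 135.]
ball (array([436.27851274, 360.05380096, 241.65214537]), np.float64(3.962768286060588))
knob (array([567.07734521, 262.24189525, 191.51412627]), np.float64(0.9164315801623478))
f1 [ 441. -217.  106.]
f2 [ 552. -218.  106.]
f3 [ 456. -376.  106.]
green [ 441. -485.  106.]
f1 ball [ 439. -219.   29.]
f2 ball [ 555. -207.   29.]
f3 ball [ 457. -368.   29.]
green ball [ 443. -478.   29.]
offc ball [ 502. -283.   20.]
```

Run:
```python
import cv2
a=cv2.imread('pics/scene0.png')[360:600,240:480]; a=cv2.resize(a,(600,600),interpolation=cv2.INTER_CUBIC); cv2.imwrite('pics/crop1.png',a)
```

```text
(no output)
```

View pics/crop1.png

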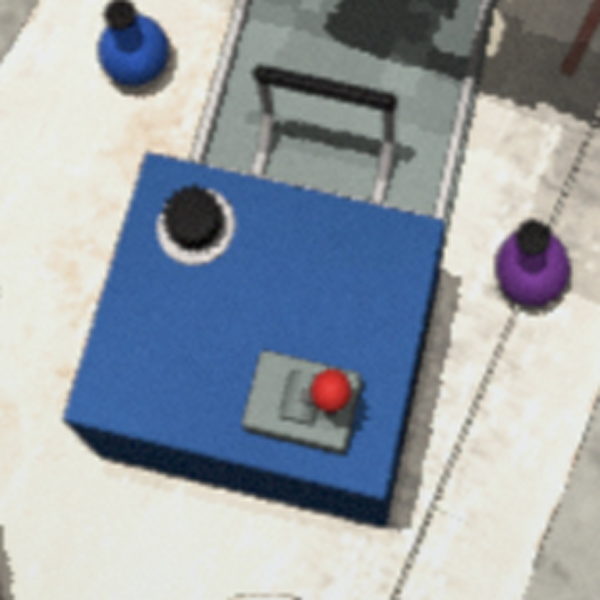

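The crop shows the roof corners at (147,154), (443,220), (66,420) and (386,499). The bar runs from (262,73) to (390,100), the knob top is at (193,213), and the lever ball at (330,390).

```bash
cat > cab.py <<'E'
from h import *
from scipy.optimize import least_squares
s=load('scene0');K=560/795
px=lambda u,v:((240+u/2.5)*K,(360+v/2.5)*K)
obs=[((112,55,160),px(147,154)),((-112,55,160),px(443,220)),((112,245,160),px(66,420)),((-112,245,160),px(386,499)),((45,-30,130),px(264,75)),((-45,-30,130),px(388,99))]
def W(p,q): c,s_=np.cos(p[2]),np.sin(p[2]); return np.array([p[0]+c*q[0]-s_*q[1],p[1]+s_*q[0]+c*q[1],q[2]])
f=lambda p:np.concatenate([np.array(proj(s,W(p,q)))-o for q,o in obs])
r=least_squares(f,[500,150,0.07]); P=r.x
if __name__=='__main__':
    print(P,np.degrees(P[2]),r.fun.round(1).reshape(-1,2).tolist())
    print('bar',W(P,(0,-30,130)),'knob',pix2z(s,*px(193,213),192),'ball',W(P,(-45-60*np.sin(.5),200,182+60*np.cos(.5))), proj(s,W(P,(-45-60*np.sin(.5),200,182+60*np.cos(.5)))),px(330,390))
    k=pix2z(s,*px(193,213),192)-np.array([P[0],P[1],0]); c,q=np.cos(P[2]),np.sin(P[2]); print('knob in cab',c*k[0]+q*k[1],-q*k[0]+c*k[1])
    d=load('side0')
    for n,o in [('bar',(0,-30,137)),('c1',(112,55,160)),('c2',(-112,55,160))]: print(n,np.array(proj(d,W(P,o)))/K)
E
python3 cab.py
```

```text
[5.09970505e+02 1.67028129e+02 5.99659887e-02] 3.4357980689305814 [[-0.5, -0.5], [1.3, -0.4], [-1.0, -0.2], [0.6, -0.6], [1.0, 0.9], [-1.5, 1.1]]
bar [511.7684064 137.082052  130.       ] knob [563.68700552 269.33224529 192.        ] ball [424.35154885 362.24787262 234.65495371] (np.float64(266.10839948238345), np.float64(364.15717114399877)) (262.03773584905656, 363.47169811320754)
knob in cab 59.751041061506356 98.90099941956093
bar [364.98821914 270.57876604]
c1 [405.33853569 246.50599497]
c2 [309.98585761 251.20799621]
```

Emit:
servo_tool([
  [-0.038, 0.137, -0.03, 0, 0, 57],
  [-0.038, 0.137, -0.03, 0, 0, 57],
  [-0.038, 0.137, -0.03, 0, 0, 57],
  [-0.038, 0.137, -0.03, 0, 0, 57],
  [-0.038, 0.137, -0.03, 0, 0, 57],
  [-0.038, 0.137, -0.03, 0, 0, 57],
  [-0.038, 0.137, -0.03, 0, 0, 57],
  [-0.038, 0.137, -0.03, 0, 0, 57],
], claw=0.3)

```text
time_s: 0.82
tool_pos: [511.8, 137.2, 218.1]
ee_rot: [-180.0, -0.0, 147.4]
force: [0.3, -0.1, -1.0]
grip_width: 59.5
grip_force: 0.0
```

Emit:
servo_tool([
  [0, 0, 0, 0, 0, 7.1],
  [0, 0, 0, 0, 0, 14.2],
  [0, 0, 0, 0, 0, 21.3],
  [0, 0, 0, 0, 0, 28.4],
  [0, 0, 0, 0, 0, 36.4],
  [0, 0, -0.03, 0, 0, 36.4],
  [0, 0, -0.03, 0, 0, 36.4],
  [0, 0, -0.03, 0, 0, 36.4],
])

```text
time_s: 1.48
tool_pos: [511.2, 136.9, 187.5]
ee_rot: [-180.0, -0.2, -176.7]
force: [-0.4, -0.4, 0.4]
grip_width: 60.2
grip_force: 0.0
```

Run:
```python
from h import *
from cab import W,P
im=snap("wrist","w1",scale=1.42); o=observe(); print(o['tool_pos'],o['ee_rot'],o['joint_pos'],o['grip_width'],o['time_s'])
for q in[(45,-30,130),(-45,-30,130)]: print(np.array(proj(im,W(P,q)))*1.42)
```

```text
[511.8673642  136.99478971 188.53028411] [-1.79993411e+02 -6.36765903e-02 -1.76678231e+02] [ 9.94846552e+00  2.21692276e+01  1.00991805e+02  9.59254705e-04
  5.69029794e+01 -8.33738315e+01] 59.69003762805427 1.5333
[396.85773176 440.68662725]
[396.70504405 230.09333107]
```

View pics/w1.png

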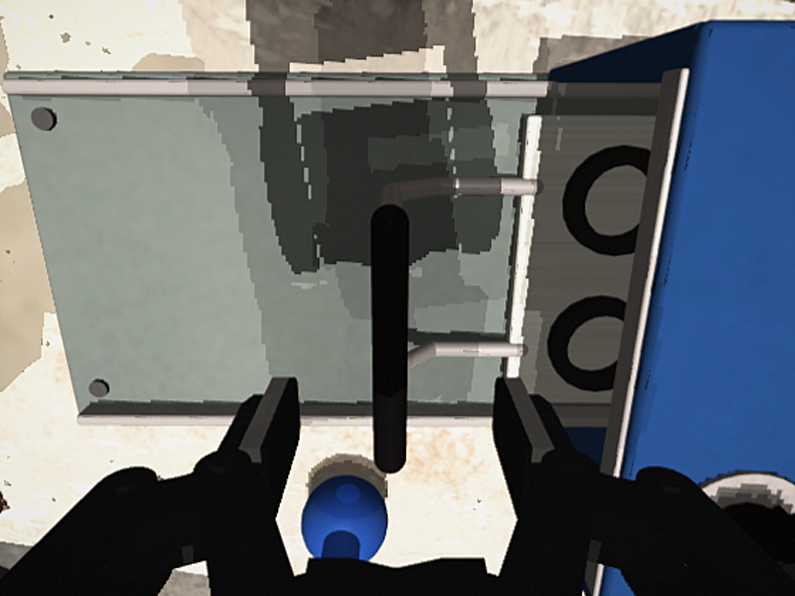

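The wrist picture shows the bar from (391,205) to (391,470), centred between the fingers, and the hood edge is well clear. Next I go down, close on the bar and try a pull.

Emit:
servo_tool([
  [0, -0.002, -0.03, 0, 0, 0],
  [0, -0.002, -0.06, 0, 0, 0],
  [0, -0.002, -0.06, 0, 0, 0],
])

```text
time_s: 1.78
tool_pos: [510.1, 134.6, 125.2]
ee_rot: [-180.0, -0.3, -176.7]
force: [-1.9, 0.1, -1.1]
grip_width: 59.8
grip_force: 0.0
```

Emit:
servo_tool([
  [0, 0, 0, 0, 0, 0],
  [0, 0, 0, 0, 0, 0],
  [0, 0, 0, 0, 0, 0],
  [0, 0, 0, 0, 0, 0],
  [0, 0, 0, 0, 0, 0],
  [0, 0, 0, 0, 0, 0],
], claw=1, grip_force=50)

```text
time_s: 2.28
tool_pos: [513.0, 134.5, 130.2]
ee_rot: [-179.9, 0.2, -176.6]
force: [-0.7, -6.9, 8.4]
grip_width: 12.0
grip_force: 48.7
```

Emit:
servo_tool([
  [0, -0.002, 0, 0, 0, 0],
  [0, -0.004, 0, 0, 0, 0],
  [0, -0.006, 0, 0, 0, 0],
  [0, -0.006, 0, 0, 0, 0],
])

```text
time_s: 2.62
tool_pos: [513.2, 129.1, 130.3]
ee_rot: [180.0, 0.2, -176.6]
force: [1.0, -2.1, 6.1]
grip_width: 12.3
grip_force: 48.7
```

Emit:
servo_tool([
  [0.0006, -0.01, 0, 0, 0, 0],
  [0.0012, -0.02, 0, 0, 0, 0],
  [0.0024, -0.04, 0, 0, 0, 0],
  [0.0036, -0.06, 0, 0, 0, 0],
])

```text
time_s: 2.95
tool_pos: [516.5, 69.1, 130.2]
ee_rot: [180.0, 0.2, -176.6]
force: [-0.5, 2.6, 6.8]
grip_width: 12.2
grip_force: 49.3
```

Emit:
servo_tool([
  [0.0015, -0.025, 0, 0, 0, 0],
  [0.003, -0.05, 0, 0, 0, 0],
  [0.0045, -0.075, 0, 0, 0, 0],
  [0.006, -0.1, 0, 0, 0, 0],
  [0.0075, -0.125, 0, 0, 0, 0],
  [0.0085, -0.142, 0, 0, 0, 0],
  [0.0088, -0.147, 0, 0, 0, 0],
  [0.0088, -0.147, 0, 0, 0, 0],
])

```text
time_s: 3.62
tool_pos: [524.3, -75.6, 130.0]
ee_rot: [179.7, 0.0, -176.8]
force: [-5.0, 23.2, 13.1]
grip_width: 12.3
grip_force: 48.7
```

Emit:
servo_tool([
  [0, 0.001, 0, 0, 0, 0],
  [0, 0.002, 0, 0, 0, 0],
  [0, 0.002, 0, 0, 0, 0],
  [0, 0.002, 0, 0, 0, 0],
], claw=0.3)

```text
time_s: 3.95
tool_pos: [524.6, -76.1, 128.7]
ee_rot: [-180.0, 0.0, -176.6]
force: [-0.5, -0.2, 1.0]
grip_width: 59.0
grip_force: 0.0
```

Emit:
servo_tool([
  [0, 0, 0.03, 0, 0, 0],
  [0, 0, 0.06, 0, 0, 0],
  [0, 0, 0.1, 0, 0, 0],
  [-0.02, 0.02, 0.14, 0, 0, 0],
  [-0.04, 0.05, 0.18, 0, 0, 0],
  [-0.06, 0.09, 0.21, 0, 0, 0],
  [-0.06, 0.09, 0.21, 0, 0, 0],
  [-0.06, 0.09, 0.21, 0, 0, 0],
])

```text
time_s: 4.62
tool_pos: [463.9, 16.4, 342.6]
ee_rot: [-180.0, 0.4, -176.5]
force: [-0.2, 0.2, 0.4]
grip_width: 59.6
grip_force: 0.0
```

Run:
```python
from h import *
im=snap("wrist","w2",scale=1.42); o=observe(); print(o['tool_pos'],o['ee_rot'],o['joint_pos'],o['grip_width'],o['time_s'])
snap("scene","s2",scale=1.42)
```

```text
[464.33852164  15.09794785 340.51775391] [-179.96219179    0.25242569 -176.47966154] [-3.87934145e+00  5.85428848e+00  9.94822044e+01 -5.17392376e-03
  7.44083144e+01 -9.73982171e+01] 59.79497069752915 4.6667
```

View pics/w2.png

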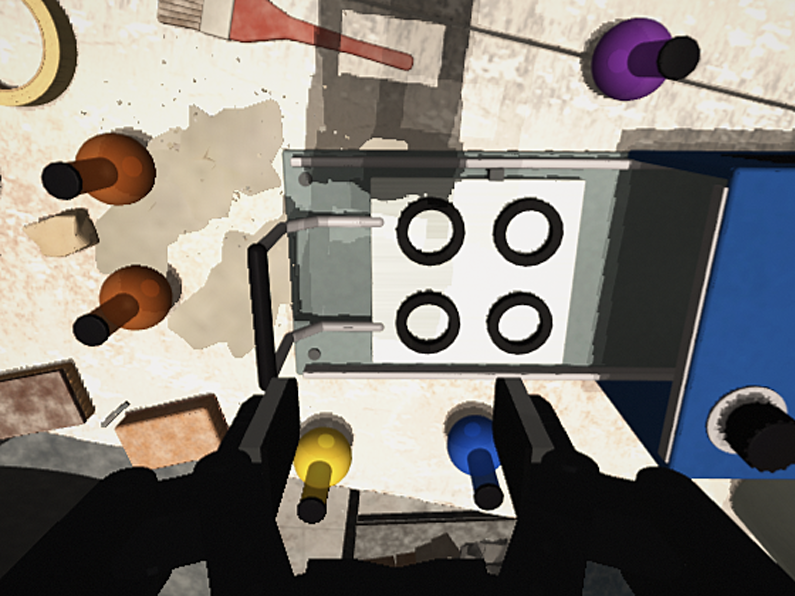

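View pics/s2.png

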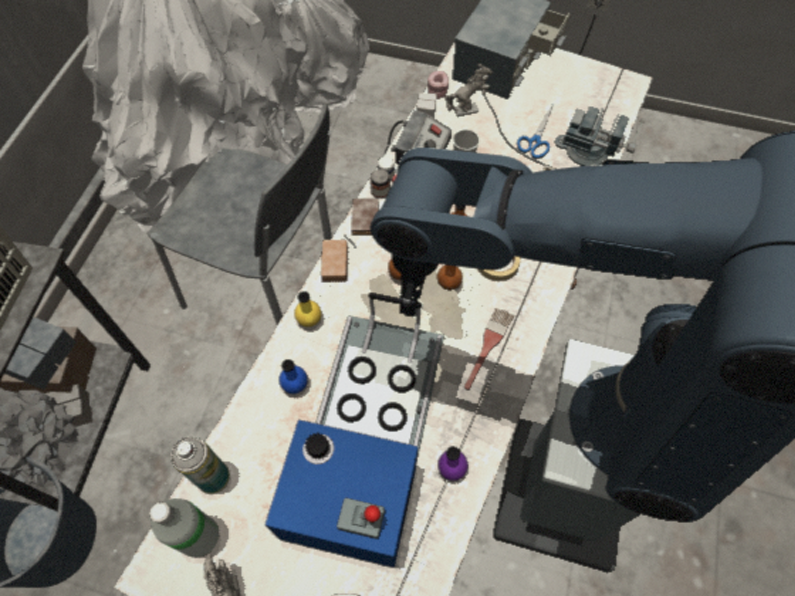

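The wrist picture shows the carriage fully out, with rings near (430,231), (528,231), (429,322) and (520,322). Two amber flasks show, with stoppers at (62,181) and (92,328). The scene picture shows the same four rings at (362,370), (403,378), (352,408) and (393,416).

```bash
cat > rings.py <<'E'
from h import *
from cab import P
from scipy.optimize import least_squares
def find(im,g,r):
    gr=cv2.cvtColor(im['frame'],cv2.COLOR_RGB2GRAY); out=[]
    for u,v in g:
        u0,v0=int(u-r),int(v-r); c=gr[v0:v0+2*r,u0:u0+2*r]; c=cv2.resize(c,None,fx=4,fy=4,interpolation=cv2.INTER_LINEAR)
        m=(c<75).astype(np.uint8); cs,h=cv2.findContours(m,cv2.RETR_CCOMP,cv2.CHAIN_APPROX_NONE)
        best=max([k for k in range(len(cs)) if h[0][k][3]>=0],key=lambda k:cv2.contourArea(cs[k]))
        e=cv2.fitEllipse(cs[h[0][best][3]]); i=cv2.fitEllipse(cs[best]); out.append((u0+(e[0][0]+.5)/4-.5,v0+(e[0][1]+.5)/4-.5)); print(out[-1],e[1],i[1])
    return out
w=load('w2');s=load('s2');k=1/1.42
gw=[(430*k,231*k),(528*k,231*k),(429*k,322*k),(520*k,322*k)]; gs=[(403*k,378*k),(393*k,416*k),(362*k,370*k),(352*k,408*k)]
ow=find(w,gw,27); 
try: os_=find(s,gs,15)
except Exception as e: print(e); os_=gs
L=[(-43,-42.5),(-43,42.5),(43,-42.5),(43,42.5)]
def R(p,l): c,q=np.cos(p[3]),np.sin(p[3]); return np.array([p[0]+c*l[0]-q*l[1],p[1]+q*l[0]+c*l[1],p[2]])
def f(im,o): return lambda p:np.concatenate([np.array(proj(im,R(p,l)))-np.array(q) for l,q in zip(L,o)])
fw=f(w,ow);fs=f(s,os_)
for nm,g in [('w',lambda p:np.r_[fw(p),(p[2]-28)/10]),('s',lambda p:np.r_[fs(p),(p[2]-28)/10]),('both',lambda p:np.r_[fw(p),fs(p)])]:
    r=least_squares(g,[510,20,30,P[2]]);print(nm,r.x[:3].round(1),np.degrees(r.x[3]).round(2),r.fun.round(1))
for l in L: print(l,R(r.x,l).round(1))
for n,b,t in [('f1',(116,169),(62,181)),('f2',(137,298),(92,328))]: print(n,pix2z(w,b[0]*k,b[1]*k,29).round(1),pix2z(w,t[0]*k,t[1]*k,106).round(1))
E
python3 rings.py
```

```text
(302.81254959106445, 162.1641845703125) (188.5679473876953, 194.3181610107422) (121.42069244384766, 132.179443359375)
(371.4224338531494, 162.88848686218262) (187.6359100341797, 196.21119689941406) (115.49467468261719, 134.5115203857422)
(300.8608932495117, 226.5286865234375) (175.2656707763672, 178.27178955078125) (102.59323120117188, 122.08146667480469)
(365.4194450378418, 227.0458221435547) (172.9629364013672, 181.7636260986328) (99.88855743408203, 124.29014587402344)
(283.26716232299805, 266.4798517227173) (72.47706604003906, 81.60208892822266) (50.70709228515625, 57.948822021484375)
(276.02426052093506, 293.2086601257324) (75.74078369140625, 76.93402099609375) (54.907169342041016, 61.09455871582031)
(254.62884902954102, 260.2867555618286) (72.56172943115234, 73.73989868164062) (49.649131774902344, 58.52643585205078)
(247.15937519073486, 286.8372850418091) (75.6434097290039, 76.08821105957031) (52.94923782348633, 61.264530181884766)
w [516.1  91.6  29.8] 3.06 [ 0.   0.1  0.1 -0.  -0.  -0.1 -0.1 -0.1  0.2]
s [516.1  90.7  28.9] 2.74 [-0.4  0.   0.1  0.1  0.2  0.   0.1 -0.1  0.1]
both [515.8  91.4  30.7] 3.01 [-0.   0.   0.1 -0.  -0.1 -0.  -0.1  0.  -0.4 -0.   0.2  0.1  0.1  0.1
  0.2  0. ]
(-43, -42.5) [475.1  46.8  30.7]
(-43, 42.5) [470.6 131.6  30.7]
(43, -42.5) [561.   51.3  30.7]
(43, 42.5) [556.5 136.1  30.7]
f1 [ 439.5 -220.4   29. ] [ 439.5 -218.3  106. ]
f2 [ 554.7 -215.    29. ] [ 550.8 -212.5  106. ]
```

Emit:
servo_tool([
  [-0.004, -0.04, 0, 0, 0, 0],
  [-0.008, -0.08, -0.01, 0, 0, 0],
  [-0.013, -0.12, -0.02, 0, 0, 0],
  [-0.018, -0.155, -0.04, 0, 0, 0],
  [-0.022, -0.19, -0.06, 0, 0, 0],
  [-0.025, -0.22, -0.08, 0, 0, 0],
  [-0.025, -0.235, -0.11, 0, 0, 0],
  [-0.025, -0.235, -0.14, 0, 0, 0],
], claw=0.3)

```text
time_s: 5.38
tool_pos: [438.6, -224.7, 196.1]
ee_rot: [-180.0, -0.0, -176.8]
force: [0.8, -0.2, -0.1]
grip_width: 59.8
grip_force: 0.0
```

```bash
cat > amber.py <<'E'
from h import *
def amber(cam):
    im=get_image(cam); h=cv2.cvtColor(im['frame'],cv2.COLOR_RGB2HSV)
    m=((h[...,0]>=5)&(h[...,0]<=14)&(h[...,1]>165)&(h[...,2]>45)).astype(np.uint8)
    m=cv2.morphologyEx(m,cv2.MORPH_CLOSE,np.ones((3,3)))
    n,l,st,c=cv2.connectedComponentsWithStats(m)
    d=[]
    for i in range(1,n):
        if st[i,4]<60: continue
        dt=cv2.distanceTransform(np.pad((l==i).astype(np.uint8),1),cv2.DIST_L2,5)[1:-1,1:-1]; v,u=np.unravel_index((dt>=dt.max()-.6).nonzero()[0].size and dt.argmax(),dt.shape)
        q=(dt>=dt.max()-.8).nonzero(); u,v=q[1].mean(),q[0].mean()
        d.append((st[i].tolist(),(round(u,1),round(v,1)),round(float(dt.max()),1),pix2z(im,u,v,29).round(0).tolist()))
    return im,d
if __name__=='__main__':
    for c in('side','scene','wrist'):
        im,d=amber(c); print(c)
        for x in d: print(' ',x)
    o=observe(); print(o['tool_pos'].round(1),o['joint_pos'].round(0),o['time_s'])
E
python3 amber.py
```

```text
side
  ([280, 263, 20, 23, 328], (np.float64(289.1), np.float64(271.4)), 8.0, [556.0, -194.0, 29.0])
  ([235, 266, 22, 23, 366], (np.float64(244.8), np.float64(278.0)), 9.6, [437.0, -214.0, 29.0])
  ([248, 295, 24, 26, 266], (np.float64(260.5), np.float64(301.0)), 5.0, [463.0, -325.0, 29.0])
scene
  ([275, 179, 15, 18, 193], (np.float64(281.8), np.float64(187.8)), 7.2, [554.0, -217.0, 29.0])
  ([309, 187, 16, 16, 198], (np.float64(316.6), np.float64(194.5)), 7.2, [439.0, -223.0, 29.0])
wrist
  ([245, 157, 70, 64, 3201], (np.float64(278.1), np.float64(181.0)), 24.0, [430.0, -221.0, 29.0])
  ([48, 167, 88, 75, 4332], (np.float64(96.4), np.float64(202.3)), 34.2, [458.0, -374.0, 29.0])
  ([247, 281, 62, 76, 3316], (np.float64(277.6), np.float64(311.1)), 30.0, [557.0, -215.0, 29.0])
[ 438.1 -221.2  196.2] [ -32.   18.  106.   -0.   56. -126.] 5.5333
```

Emit:
servo_tool([
  [0.001, 0.001, -0.03, 0, 0, 0],
  [0.001, 0.001, -0.06, 0, 0, 0],
  [0.001, 0.001, -0.09, 0, 0, 0],
  [0.001, 0.001, -0.114, 0, 0, 0],
  [0.001, 0.001, -0.114, 0, 0, 0],
  [0.001, 0.001, -0.114, 0, 0, 0],
])

```text
time_s: 6.03
tool_pos: [440.9, -220.1, 85.2]
ee_rot: [180.0, -0.0, -176.6]
force: [-0.2, -0.6, 0.4]
grip_width: 59.7
grip_force: 0.0
```

Emit:
servo_tool([
  [0, 0, 0, 0, 0, 0],
  [0, 0, 0, 0, 0, 0],
  [0, 0, 0, 0, 0, 0],
  [0, 0, 0, 0, 0, 0],
  [0, 0, 0, 0, 0, 0],
  [0, 0, 0, 0, 0, 0],
], claw=1, grip_force=40)

```text
time_s: 6.53
tool_pos: [441.4, -220.6, 86.0]
ee_rot: [-179.9, 0.2, -176.6]
force: [-0.2, 0.6, 8.1]
grip_width: 24.8
grip_force: 38.6
```

Emit:
servo_tool([
  [0, 0, 0.03, 0, 0, 0],
  [0, 0, 0.06, 0, 0, 0],
  [0, 0, 0.1, 0, 0, 0],
  [0, 0, 0.14, 0, 0, 0],
  [0, 0, 0.17, 0, 0, 0],
  [0, 0, 0.17, 0, 0, 0],
])

```text
time_s: 7.03
tool_pos: [442.3, -221.1, 261.0]
ee_rot: [-179.7, 0.5, -176.6]
force: [0.3, 0.2, -1.4]
grip_width: 25.4
grip_force: 39.8
```

Emit:
servo_tool([
  [0.004, 0.035, 0, 0, 0, 0],
  [0.008, 0.075, 0, 0, 0, 0],
  [0.012, 0.115, 0, 0, 0, 0],
  [0.016, 0.155, 0, 0, 0, 0],
  [0.02, 0.195, 0, 0, 0, 0],
  [0.024, 0.235, 0, 0, 0, 0],
  [0.026, 0.275, 0, 0, 0, 0],
  [0.028, 0.31, 0, 0, 0, 0],
])

```text
time_s: 7.7
tool_pos: [467.8, 92.4, 254.3]
ee_rot: [180.0, 0.0, -176.6]
force: [0.8, -1.3, -1.4]
grip_width: 25.1
grip_force: 40.0
```

Emit:
servo_tool([
  [0.002, 0.025, 0, 0, 0, 0],
  [0.003, 0.042, 0, 0, 0, 0],
  [0.003, 0.042, -0.03, 0, 0, 0],
  [0.003, 0.042, -0.06, 0, 0, 0],
  [0.003, 0.042, -0.09, 0, 0, 0],
  [0.003, 0.042, -0.12, 0, 0, 0],
  [0.003, 0.042, -0.12, 0, 0, 0],
  [0.003, 0.042, -0.12, 0, 0, 0],
])

```text
time_s: 8.37
tool_pos: [470.7, 131.9, 133.9]
ee_rot: [-180.0, -0.2, -176.6]
force: [0.2, 0.7, -0.4]
grip_width: 25.4
grip_force: 40.0
```

Run:
```python
from h import *
from amber import amber
for c in('scene','side'):
    im,d=amber(c)
    for x in d: print(c,x[:3],pix2z(im,*x[1],70).round(0))
    for z in (132,117,79,50,): print(z,np.round(proj(im,(471,131.6,z)),1))
im=snap('wrist','w3',scale=1.42); print(observe()['tool_pos'])
```

```text
scene ([316, 148, 14, 18, 180], (np.float64(322.0), np.float64(157.5)), 7.0) [ 453. -341.   70.]
scene ([275, 179, 15, 18, 193], (np.float64(282.0), np.float64(187.8)), 7.2) [ 547. -192.   70.]
scene ([270, 280, 17, 19, 148], (np.float64(281.7), np.float64(290.2)), 4.2) [454. 131.  70.]
132 [275.7 280.9]
117 [275.8 282.9]
79 [275.9 287.6]
50 [276. 291.]
side ([236, 198, 17, 20, 255], (np.float64(244.0), np.float64(207.0)), 8.8) [473. 169.  70.]
side ([280, 251, 20, 35, 375], (np.float64(289.4), np.float64(271.8)), 8.6) [ 542. -268.   70.]
side ([248, 295, 24, 26, 255], (np.float64(260.5), np.float64(301.0)), 5.0) [ 454. -389.   70.]
132 [244.4 193.1]
117 [244.4 197.6]
79 [244.4 208.8]
50 [244.4 217.2]
[472.37127626 132.17385576 136.17674544]
```

View pics/w3.png

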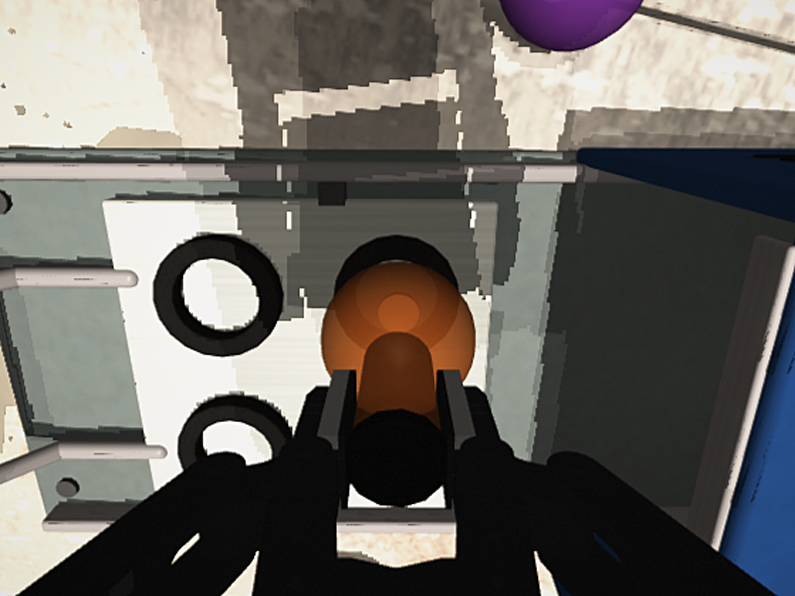

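The wrist picture shows the flask ball at (398,345), centred over the far ring at column 397, with the neck upright. Now I lower it.

Emit:
servo_tool([
  [0, 0, -0.008, 0, 0, 0],
  [0, 0, -0.016, 0, 0, 0],
  [0, 0, -0.021, 0, 0, 0],
  [0, 0, -0.024, 0, 0, 0],
  [0, 0, -0.025, 0, 0, 0],
  [0, 0, -0.025, 0, 0, 0],
])

```text
time_s: 9.02
tool_pos: [476.8, 132.8, 113.2]
ee_rot: [179.9, 0.8, -176.6]
force: [6.5, -1.3, 35.6]
grip_width: 25.2
grip_force: 39.0
```

Emit:
servo_tool([
  [0.001, 0, 0.002, 0, 0, 0],
  [0.002, 0, 0.004, 0, 0, 0],
  [0.002, 0, 0.004, 0, 0, 0],
])

```text
time_s: 9.27
tool_pos: [474.2, 132.2, 114.0]
ee_rot: [180.0, 0.1, -176.6]
force: [-0.2, 1.8, 11.0]
grip_width: 25.1
grip_force: 39.9
```

Emit:
servo_tool([
  [0, 0, 0, 0, 0, 0],
  [0, 0, 0, 0, 0, 0],
  [0, 0, 0, 0, 0, 0],
  [0, 0, 0, 0, 0, 0],
], claw=0.5)

```text
time_s: 9.6
tool_pos: [473.1, 131.9, 112.9]
ee_rot: [-180.0, -0.1, -176.6]
force: [-0.4, -0.1, -0.1]
grip_width: 42.8
grip_force: 0.0
```

Emit:
servo_tool([
  [0, 0, 0.03, 0, 0, 0],
  [0, 0, 0.065, 0, 0, 0],
  [0, 0, 0.105, 0, 0, 0],
  [0, 0, 0.14, 0, 0, 0],
  [0, 0, 0.16, 0, 0, 0],
  [0, 0, 0.16, 0, 0, 0],
])

```text
time_s: 10.1
tool_pos: [474.9, 132.3, 277.5]
ee_rot: [180.0, 0.4, -176.6]
force: [0.2, -0.2, -0.1]
grip_width: 43.0
grip_force: 0.0
```

Run:
```python
from h import *
im=snap('wrist','w4',scale=1.42); o=observe(); print(o['tool_pos'],o['ee_rot'],o['force'],o['time_s'])
for p in [(470.6,131.6,24+106),(470.6,131.6,24+103),(470.6,131.6,53),(470.6,131.6,83)]: print(np.array(proj(im,p))*1.42)
```

```text
[474.01739407 132.15338203 274.95059154] [ 179.97812836    0.21094654 -176.59522833] [-1.20127777  0.32325707 -0.34238411] 10.15
[395.04312776 264.59385092]
[395.04337949 263.07556502]
[395.04832362 233.2543915 ]
[395.0465727  243.81526903]
```

View pics/w4.png

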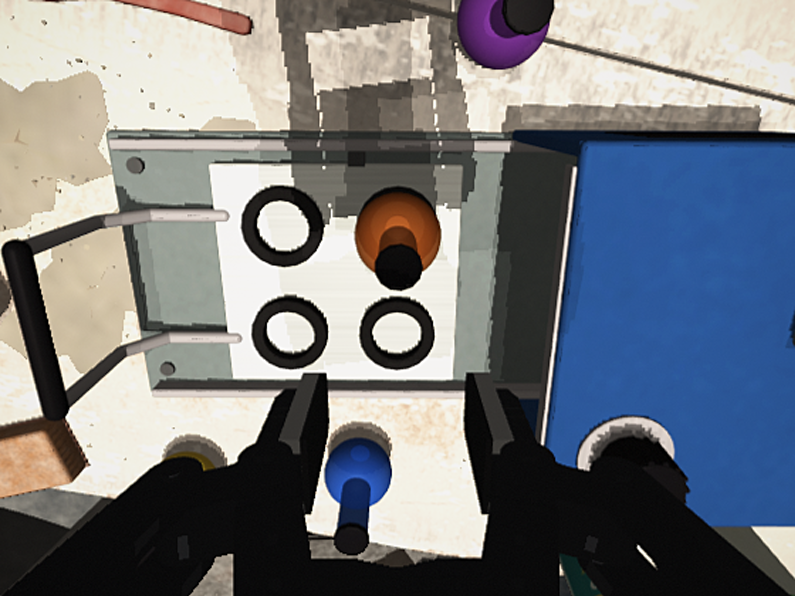

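The wrist picture shows the first flask upright in its ring. Its stopper is at (398,266) and ball at (398,233), against a predicted (395,265) and (395,233). Next is flask 2.

Emit:
servo_tool([
  [0.01, -0.035, 0, 0, 0, 0],
  [0.02, -0.075, 0, 0, 0, 0],
  [0.03, -0.115, 0, 0, 0, 0],
  [0.04, -0.155, 0, 0, 0, 0],
  [0.05, -0.195, 0, 0, 0, 0],
  [0.06, -0.235, 0, 0, 0, 0],
  [0.07, -0.275, 0, 0, 0, 0],
  [0.08, -0.312, 0, 0, 0, 0],
], claw=0.3)

```text
time_s: 10.82
tool_pos: [552.9, -182.2, 271.4]
ee_rot: [179.9, -0.1, -176.6]
force: [1.0, 1.2, -0.6]
grip_width: 59.8
grip_force: 0.0
```

Emit:
servo_tool([
  [0.001, -0.025, -0.02, 0, 0, 0],
  [0.001, -0.035, -0.05, 0, 0, 0],
  [0.001, -0.035, -0.075, 0, 0, 0],
  [0.001, -0.035, -0.075, 0, 0, 0],
])

```text
time_s: 11.15
tool_pos: [551.4, -214.5, 191.6]
ee_rot: [179.7, -0.5, -176.7]
force: [-1.0, 0.7, -0.5]
grip_width: 59.8
grip_force: 0.0
```

```bash
python3 amber.py
```

```text
side
  ([236, 194, 18, 29, 318], (np.float64(244.0), np.float64(213.2)), 8.0, [478.0, 215.0, 29.0])
  ([279, 262, 21, 24, 360], (np.float64(288.9), np.float64(273.4)), 9.4, [554.0, -204.0, 29.0])
  ([248, 286, 24, 35, 354], (np.float64(260.1), np.float64(295.4)), 5.2, [465.0, -301.0, 29.0])
scene
  ([316, 149, 14, 16, 170], (np.float64(322.0), np.float64(157.0)), 7.0, [457.0, -372.0, 29.0])
  ([275, 179, 15, 18, 190], (np.float64(282.0), np.float64(187.3)), 7.2, [554.0, -219.0, 29.0])
  ([267, 284, 18, 17, 243], (np.float64(275.8), np.float64(292.4)), 7.6, [473.0, 129.0, 29.0])
wrist
  ([28, 5, 90, 86, 5663], (np.float64(75.6), np.float64(47.1)), 38.0, [455.0, -373.0, 29.0])
  ([244, 152, 70, 63, 3074], (np.float64(279.4), np.float64(175.0)), 22.8, [544.0, -215.0, 29.0])
  ([9, 274, 21, 7, 71], (np.float64(22.5), np.float64(276.0)), 3.0, [654.0, -446.0, 29.0])
  ([36, 279, 23, 34, 142], (np.float64(54.9), np.float64(297.4)), 3.2, [675.0, -419.0, 29.0])
[ 554.6 -214.7  198.7] [ -26.   28.   91.    0.   62. -119.] 11.3
```

Emit:
servo_tool([
  [0, -0.001, -0.03, 0, 0, 0],
  [0, -0.001, -0.06, 0, 0, 0],
  [0, -0.001, -0.09, 0, 0, 0],
  [0, -0.001, -0.114, 0, 0, 0],
  [0, -0.001, -0.114, 0, 0, 0],
  [0, -0.001, -0.114, 0, 0, 0],
])

```text
time_s: 11.8
tool_pos: [554.9, -215.7, 85.3]
ee_rot: [-180.0, 0.0, -176.6]
force: [-0.3, -0.5, 0.2]
grip_width: 59.9
grip_force: 0.0
```

Emit:
servo_tool([
  [0, 0, 0, 0, 0, 0],
  [0, 0, 0, 0, 0, 0],
  [0, 0, 0, 0, 0, 0],
  [0, 0, 0, 0, 0, 0],
  [0, 0, 0, 0, 0, 0],
  [0, 0, 0, 0, 0, 0],
], claw=1)

```text
time_s: 12.3
tool_pos: [555.5, -216.4, 86.3]
ee_rot: [-179.9, 0.2, -176.6]
force: [-0.3, 0.2, 6.9]
grip_width: 25.0
grip_force: 38.7
```

Emit:
servo_tool([
  [0, 0, 0.03, 0, 0, 0],
  [0, 0, 0.06, 0, 0, 0],
  [0, 0, 0.1, 0, 0, 0],
  [0, 0, 0.14, 0, 0, 0],
  [0, 0, 0.17, 0, 0, 0],
  [0, 0, 0.17, 0, 0, 0],
])

```text
time_s: 12.8
tool_pos: [556.4, -216.9, 261.9]
ee_rot: [-179.7, 0.6, -176.6]
force: [0.7, -0.1, -1.1]
grip_width: 25.0
grip_force: 39.6
```

Emit:
servo_tool([
  [0.001, 0.035, 0, 0, 0, 0],
  [0.002, 0.075, 0, 0, 0, 0],
  [0.003, 0.115, 0, 0, 0, 0],
  [0.004, 0.155, 0, 0, 0, 0],
  [0.005, 0.195, 0, 0, 0, 0],
  [0.007, 0.235, 0, 0, 0, 0],
  [0.0075, 0.26, 0, 0, 0, 0],
  [0.0075, 0.2675, -0.01, 0, 0, 0],
])

```text
time_s: 13.47
tool_pos: [562.3, 55.0, 245.9]
ee_rot: [180.0, 0.2, -176.4]
force: [1.0, 0.0, -1.8]
grip_width: 24.9
grip_force: 39.7
```

Emit:
servo_tool([
  [0, 0, -0.03, 0, 0, 0],
  [0, 0, -0.06, 0, 0, 0],
  [0, 0, -0.09, 0, 0, 0],
  [0, 0, -0.115, 0, 0, 0],
  [0, 0, -0.122, 0, 0, 0],
  [0, 0, -0.126, 0, 0, 0],
  [0, 0, -0.129, 0, 0, 0],
  [0, 0, -0.129, 0, 0, 0],
])

```text
time_s: 14.13
tool_pos: [563.6, 51.2, 117.3]
ee_rot: [-180.0, 0.2, -176.6]
force: [0.2, 0.4, 3.8]
grip_width: 24.8
grip_force: 39.8
```

Emit:
servo_tool([
  [0, 0, -0.001, 0, 0, 0],
  [0, 0, -0.001, 0, 0, 0],
])

```text
time_s: 14.3
tool_pos: [563.9, 51.3, 117.0]
ee_rot: [-180.0, 0.3, -176.6]
force: [1.9, -0.2, 7.8]
grip_width: 25.1
grip_force: 39.9
```

Emit:
servo_tool([
  [0, 0, 0, 0, 0, 0],
  [0, 0, 0, 0, 0, 0],
  [0, 0, 0, 0, 0, 0],
  [0, 0, 0, 0, 0, 0],
], claw=0.5)

```text
time_s: 14.63
tool_pos: [562.0, 51.4, 114.6]
ee_rot: [-180.0, 0.0, -176.6]
force: [0.1, -0.1, -0.6]
grip_width: 42.6
grip_force: 0.0
```

Emit:
servo_tool([
  [0, 0, 0.03, 0, 0, 0],
  [0, 0, 0.065, 0, 0, 0],
  [0, 0, 0.105, 0, 0, 0],
  [0, 0, 0.14, 0, 0, 0],
  [0, 0, 0.16, 0, 0, 0],
  [0, 0, 0.16, 0, 0, 0],
])

```text
time_s: 15.13
tool_pos: [563.4, 51.5, 279.2]
ee_rot: [-180.0, 0.4, -176.6]
force: [0.2, 0.7, 0.5]
grip_width: 42.8
grip_force: 0.0
```

```bash
python3 - <<'E'
from h import *
import amber
im=snap('wrist','w5',scale=1.42); o=observe(); print(o['tool_pos'],o['force'],o['time_s'])
for p in [(561,51.3,24+106),(561,51.3,53),(470.6,131.6,53)]: print(np.array(proj(im,p))*1.42)
E
python3 amber.py
```

```text
[562.57267172  51.52999081 276.47283472] [-0.36238486 -0.07100559 -0.06656689] 15.1833
[395.99941414 266.73378922]
[395.94256393 235.08455751]
[528.47162642 105.55014255]
side
  ([236, 194, 18, 29, 319], (np.float64(244.4), np.float64(212.8)), 8.4, [480.0, 219.0, 29.0])
  ([272, 202, 13, 14, 89], (np.float64(280.1), np.float64(208.4)), 3.2, [606.0, 245.0, 29.0])
  ([267, 219, 19, 14, 175], (np.float64(274.5), np.float64(225.5)), 6.0, [564.0, 104.0, 29.0])
  ([248, 295, 24, 26, 262], (np.float64(260.5), np.float64(301.0)), 5.0, [463.0, -325.0, 29.0])
scene
  ([246, 248, 18, 19, 260], (np.float64(254.2), np.float64(257.6)), 8.4, [566.0, 43.0, 29.0])
  ([267, 282, 19, 19, 248], (np.float64(275.6), np.float64(292.4)), 7.6, [473.0, 129.0, 29.0])
wrist
  ([344, 45, 63, 69, 2855], (np.float64(363.9), np.float64(81.3)), 20.4, [473.0, 129.0, 29.0])
  ([251, 143, 60, 64, 2878], (np.float64(280.2), np.float64(171.6)), 29.0, [567.0, 53.0, 29.0])
[561.3  51.5 272.9] [  1.  20.  91.  -0.  69. -93.] 15.3333
```

View pics/w5.png

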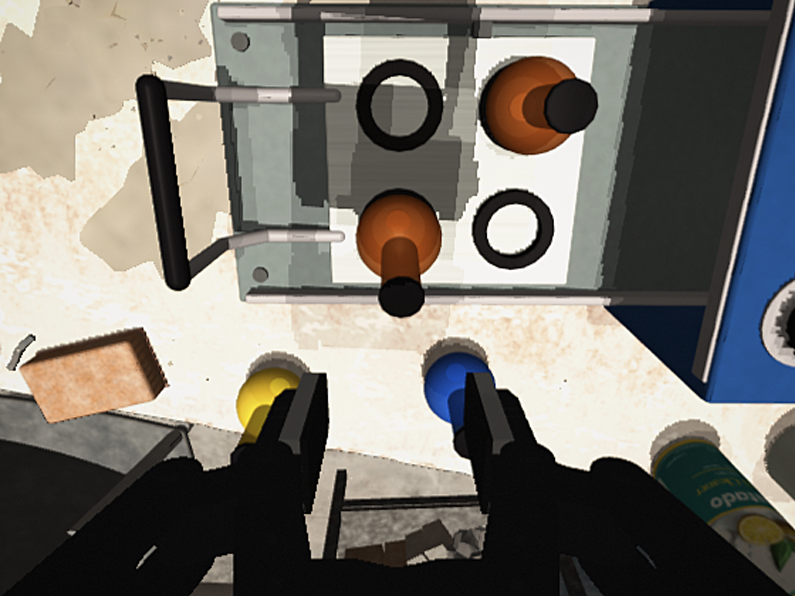

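The second flask's ball at (398,235) is in place, but its stopper at (401,297) leans about 0.15 rad towards +x. It may still be rocking, so I measure again after a pause.

Emit:
servo_tool([
  [0, 0, 0, 0, 0, 0],
  [0, 0, 0, 0, 0, 0],
  [0, 0, 0, 0, 0, 0],
  [0, 0, 0, 0, 0, 0],
])

```text
time_s: 15.67
tool_pos: [561.8, 51.5, 273.8]
ee_rot: [180.0, -0.0, -176.6]
force: [-0.5, -1.1, -0.3]
grip_width: 42.7
grip_force: 0.0
```

```bash
cat > stop.py <<'E'
from h import *
def stopper(im,x,y,zo,r=22):
    u,v=proj(im,(x,y,zo+106)); g=cv2.cvtColor(im['frame'],cv2.COLOR_RGB2HSV)[...,2]; u0,v0=max(0,int(u-r)),max(0,int(v-r)); m=(g[v0:v0+2*r+1,u0:u0+2*r+1]<40).astype(np.uint8)
    m=cv2.morphologyEx(m,cv2.MORPH_OPEN,np.ones((5,5))); n,l,st,c=cv2.connectedComponentsWithStats(m)
    for i in range(1,n):
        q=c[i]+[u0,v0]; p=pix2z(im,*q,zo+105); t=(p[:2]-[x,y]); print('  blob',q.round(0),st[i,4],'top',p.round(1),'tilt',np.degrees(t/77).round(1))
E
python3 - <<'E'
from stop import *
for f in('w4','w5'): print(f); im=load(f); stopper(im,*((470.6,131.6) if f=='w4' else (561,51.3)),24)
im=get_image('wrist'); print('now'); stopper(im,561,51.3,24); np.savez('pics/w6.npz',**im)
im=get_image('scene'); print('scene'); stopper(im,561,51.3,24,14);stopper(im,471,131.3,24,14)
E
```

```text
w4
  blob [280. 188.] 836 top [471.9 133.2 129. ] tilt [0.9 1.2]
w5
  blob [283. 203.] 399 top [573.8  55.1 129. ] tilt [9.6 2.8]
now
  blob [283. 209.] 399 top [574.1  55.1 129. ] tilt [9.8 2.8]
scene
  blob [246. 233.] 18 top [591.8  15.8 129. ] tilt [ 22.9 -26.4]
  blob [247. 246.] 35 top [579.3  53.  129. ] tilt [13.6  1.3]
  blob [276. 280.] 36 top [472.3 129.5 129. ] tilt [ 0.9 -1.3]
```

Emit:
servo_tool([
  [0, 0, -0.02, 0, 0, -7.1],
  [0, 0, -0.03, 0, 0, -14.2],
  [0, 0, -0.04, 0, 0, -21.3],
  [0, 0, -0.05, 0, 0, -28.4],
  [0, 0, -0.06, 0, 0, -35.5],
  [0, 0, -0.07, 0, 0, -42.6],
  [0, 0, -0.08, 0, 0, -49.7],
  [0, 0, -0.09, 0, 0, -56.8],
], claw=0.3)

```text
time_s: 16.43
tool_pos: [561.9, 51.5, 183.8]
ee_rot: [180.0, 0.0, 126.2]
force: [0.5, 0.6, 0.2]
grip_width: 59.7
grip_force: 0.0
```

Emit:
servo_tool([
  [0, 0, 0, 0, 0, -7.1],
  [0, 0, 0, 0, 0, -14.2],
  [0, 0, 0, 0, 0, -21.3],
  [0, 0, 0, 0, 0, -28.4],
  [0, 0, 0, 0, 0, -33.2],
  [0, 0, 0, 0, 0, -33.2],
  [0, 0, 0, 0, 0, -33.2],
])

```text
time_s: 17.02
tool_pos: [561.9, 51.5, 184.3]
ee_rot: [-180.0, 0.0, 93.6]
force: [0.1, 0.1, 0.0]
grip_width: 59.6
grip_force: 0.0
```

Run:
```python
from stop import *
im=snap('wrist','w7',scale=1.42); stopper(im,561,51.3,24,45); o=observe(); print(o['tool_pos'],o['ee_rot'],o['joint_pos'])
for p in [(561,51.3,130),(561,51.3,53)]: print(np.array(proj(im,p))*1.42)
```

```text
blob [306. 238.] 1386 top [576.8  54.7 129. ] tilt [11.8  2.5]
[561.88754954  51.51971065 184.26753484] [-1.79997841e+02 -1.18244382e-04  9.35816725e+01] [ 5.11657102e-01  2.57602935e+01  9.60581403e+01  2.85203438e-06
  5.81837289e+01 -3.07001694e+00]
[393.67605179 344.29147113]
[393.99920977 282.67810421]
```

View pics/w7.png

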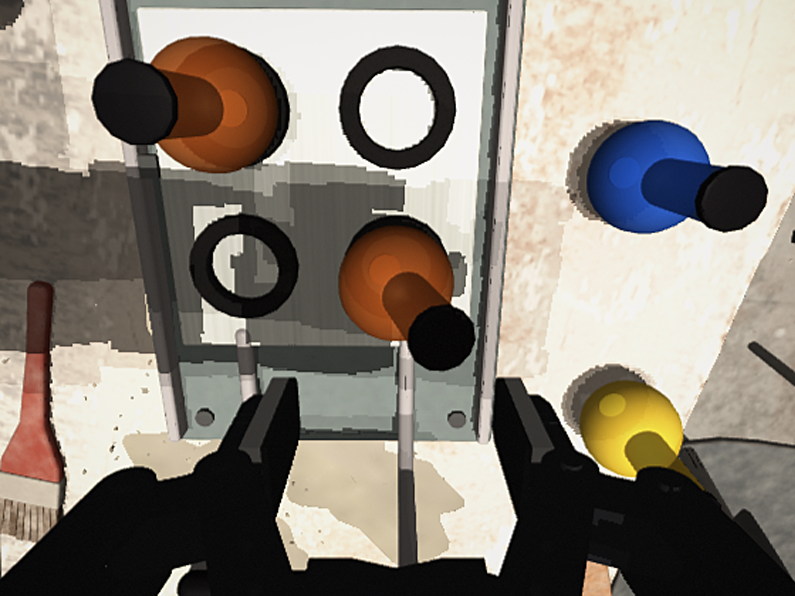

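The wrist picture confirms flask 2 leans towards +x: stopper at (441,338), upright prediction (394,344). I will straighten it by closing the flat pads along x.

Emit:
servo_tool([
  [0, 0.001, 0, 0, 0, 0],
  [0, 0.001, 0, 0, 0, 0],
  [0, 0.001, -0.025, 0, 0, 0],
  [0, 0.001, -0.05, 0, 0, 0],
  [0, 0.001, -0.072, 0, 0, 0],
  [0, 0.001, -0.072, 0, 0, 0],
  [0, 0.001, -0.072, 0, 0, 0],
], claw=0.1)

```text
time_s: 17.65
tool_pos: [561.6, 52.5, 112.0]
ee_rot: [-179.9, -0.0, 93.4]
force: [0.5, 0.3, 0.1]
grip_width: 76.9
grip_force: 0.0
```

Emit:
servo_tool([
  [0, 0, 0, 0, 0, 0],
  [0, 0, 0, 0, 0, 0],
  [0, 0, 0, 0, 0, 0],
  [0, 0, 0, 0, 0, 0],
  [0, 0, 0, 0, 0, 0],
  [0, 0, 0, 0, 0, 0],
  [0, 0, 0, 0, 0, 0],
  [0, 0, 0, 0, 0, 0],
], claw=1, grip_force=30)

```text
time_s: 18.32
tool_pos: [561.9, 52.5, 112.3]
ee_rot: [-180.0, -0.0, 93.4]
force: [0.2, -0.2, -0.9]
grip_width: 24.6
grip_force: 29.2
```

Emit:
servo_tool([
  [0, 0, 0.003, 0, 0, 0],
  [0, 0, 0.003, 0, 0, 0],
  [0, 0, 0.001, 0, 0, 0],
  [0, 0, 0.001, 0, 0, 0],
])

```text
time_s: 18.65
tool_pos: [561.7, 52.5, 113.0]
ee_rot: [-180.0, -0.0, 93.4]
force: [0.2, -0.0, -2.3]
grip_width: 24.7
grip_force: 29.3
```

Emit:
servo_tool([
  [0, 0, 0, 0, 0, 0],
  [0, 0, 0, 0, 0, 0],
  [0, 0, 0, 0, 0, 0],
], claw=0.5)

```text
time_s: 18.9
tool_pos: [562.0, 52.5, 113.4]
ee_rot: [180.0, 0.0, 93.4]
force: [-0.5, 1.0, -0.5]
grip_width: 43.2
grip_force: 0.0
```

Emit:
servo_tool([
  [0, 0, 0.03, 0, 0, 0],
  [0, 0, 0.07, 0, 0, 0],
  [0, 0, 0.11, 0, 0, 0],
  [0, 0, 0.15, 0, 0, 0],
  [0, 0, 0.16, 0, 0, 0],
  [0, 0, 0.16, 0, 0, 0],
])

```text
time_s: 19.4
tool_pos: [563.1, 52.6, 276.9]
ee_rot: [179.6, 0.0, 93.4]
force: [0.0, 1.2, -0.8]
grip_width: 42.5
grip_force: 0.0
```

```bash
python3 - <<'E'
from stop import *
im=get_image('wrist'); stopper(im,561,51.3,24,30);print('B'); stopper(im,471,131.3,24,30); o=observe(); print(o['tool_pos'],o['force'])
E
python3 amber.py
```

```text
blob [285. 192.] 825 top [569.3  53.4 129. ] tilt [6.2 1.6]
B
  blob [154.  77.] 1158 top [470.4 133.2 129. ] tilt [-0.4  1.4]
[562.20590627  52.52737758 274.23678107] [ 0.39212977 -0.21374626 -0.63805473]
side
  ([236, 194, 18, 29, 318], (np.float64(244.4), np.float64(212.8)), 8.4, [480.0, 219.0, 29.0])
  ([272, 202, 11, 14, 86], (np.float64(278.2), np.float64(208.5)), 3.6, [600.0, 245.0, 29.0])
  ([267, 219, 19, 14, 175], (np.float64(275.2), np.float64(225.4)), 6.2, [567.0, 104.0, 29.0])
  ([248, 295, 24, 26, 255], (np.float64(260.5), np.float64(301.0)), 5.0, [463.0, -325.0, 29.0])
scene
  ([246, 248, 18, 19, 248], (np.float64(254.5), np.float64(258.0)), 8.4, [564.0, 44.0, 29.0])
  ([267, 283, 19, 18, 252], (np.float64(275.8), np.float64(292.4)), 7.6, [473.0, 129.0, 29.0])
wrist
  ([155, 43, 62, 70, 2870], (np.float64(196.1), np.float64(79.9)), 20.0, [476.0, 132.0, 29.0])
  ([249, 142, 62, 61, 2337], (np.float64(276.3), np.float64(161.6)), 19.0, [558.0, 57.0, 29.0])
[561.2  52.5 271.5] [ 1. 20. 91. -0. 69. -3.] 19.6
```

Emit:
servo_tool([
  [0, 0, 0, 0, 0, 0],
  [0, 0, 0, 0, 0, 0],
  [0, 0, 0, 0, 0, 0],
  [0, 0, 0, 0, 0, 0],
  [0, 0, 0, 0, 0, 0],
  [0, 0, 0, 0, 0, 0],
])

```text
time_s: 20.1
tool_pos: [561.9, 52.5, 273.2]
ee_rot: [-180.0, -0.0, 93.4]
force: [-0.7, 0.4, 0.2]
grip_width: 42.6
grip_force: 0.0
```

Run:
```python
from stop import *
im=snap('wrist','w8',(170,90,370,240),4); stopper(im,561,51.3,24,30); o=observe(); print(o['tool_pos'],o['force'])
for p in [(561,51.3,129),(561,51.3,53),(561,51.3,124)]: print((np.array(proj(im,p))-[170,90])*4)
```

```text
blob [289. 194.] 860 top [569.7  53.1 129. ] tilt [6.4 1.4]
[561.89006455  52.52290776 273.25674145] [-0.10978277 -0.18809594 -0.5847514 ]
[429.84027746 420.80100408]
[430.37878875 328.65831513]
[429.88398876 413.32172429]
```

View pics/w8.png

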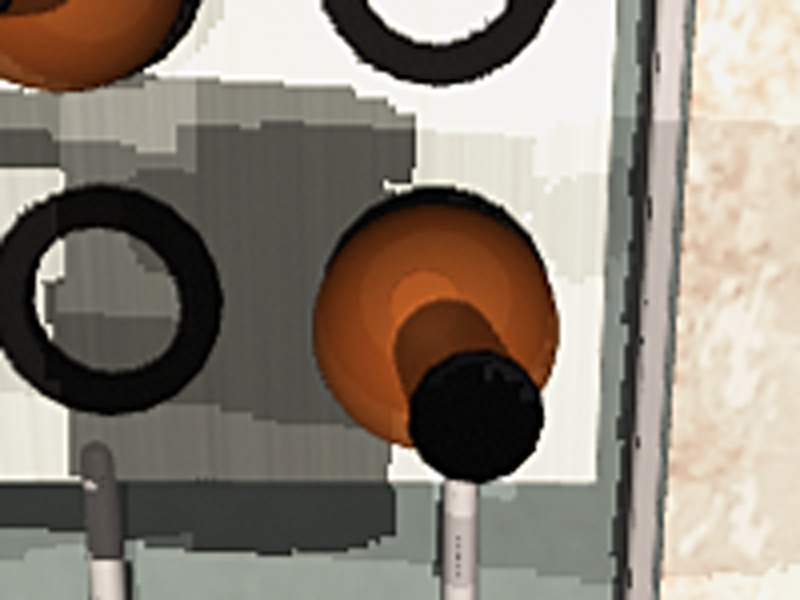

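Flask 2 is steady at about 6° of lean, with its ball at (436,320) and stopper at (477,416) in the crop. The contact deflections suggest the rings sit about 2.5 mm further in +x than I estimated. I will reseat it at x = 564.

Emit:
servo_tool([
  [0.002, 0, -0.035, 0, 0, 0],
  [0.002, 0, -0.07, 0, 0, 0],
  [0.002, 0, -0.11, 0, 0, 0],
  [0.002, 0, -0.145, 0, 0, 0],
  [0.002, 0, -0.16, 0, 0, 0],
  [0.002, 0, -0.16, 0, 0, 0],
], claw=0.2)

```text
time_s: 20.65
tool_pos: [561.9, 52.5, 109.7]
ee_rot: [-179.6, -0.0, 93.4]
force: [-0.5, 0.3, -0.3]
grip_width: 68.4
grip_force: 0.0
```

Emit:
servo_tool([
  [0, 0, 0, 0, 0, 0],
  [0, 0, 0, 0, 0, 0],
  [0, 0, 0, 0, 0, 0],
  [0, 0, 0, 0, 0, 0],
  [0, 0, 0, 0, 0, 0],
  [0, 0, 0, 0, 0, 0],
  [0, 0, 0.003, 0, 0, 0],
  [0, 0, 0.003, 0, 0, 0],
], claw=1)

```text
time_s: 21.32
tool_pos: [563.9, 52.5, 116.7]
ee_rot: [180.0, -0.0, 93.4]
force: [-0.8, 0.9, -1.9]
grip_width: 25.4
grip_force: 29.8
```

Emit:
servo_tool([
  [0, 0, -0.001, 0, 0, 0],
  [0, 0, -0.002, 0, 0, 0],
  [0, 0, -0.003, 0, 0, 0],
  [0, 0, -0.003, 0, 0, 0],
  [0, 0, -0.003, 0, 0, 0],
])

```text
time_s: 21.73
tool_pos: [564.6, 52.6, 114.2]
ee_rot: [179.9, 0.0, 93.4]
force: [-0.8, -0.3, 10.4]
grip_width: 25.3
grip_force: 32.2
```

Emit:
servo_tool([
  [0, 0, 0.001, 0, 0, 0],
  [0, 0, 0.001, 0, 0, 0],
])

```text
time_s: 21.9
tool_pos: [564.2, 52.5, 114.5]
ee_rot: [179.9, 0.0, 93.4]
force: [-0.1, 0.3, 3.2]
grip_width: 25.6
grip_force: 29.7
```

Emit:
servo_tool([
  [0, 0, 0, 0, 0, 0],
  [0, 0, 0, 0, 0, 0],
  [0, 0, 0, 0, 0, 0],
], claw=0.5)

```text
time_s: 22.15
tool_pos: [563.6, 52.5, 113.9]
ee_rot: [-180.0, -0.0, 93.4]
force: [0.1, 0.2, -0.2]
grip_width: 43.0
grip_force: 0.0
```

Emit:
servo_tool([
  [0, 0, 0.03, 0, 0, 0],
  [0, 0, 0.07, 0, 0, 0],
  [0, 0, 0.11, 0, 0, 0],
  [0, 0, 0.15, 0, 0, 0],
  [0, 0, 0.16, 0, 0, 0],
  [0, 0, 0.16, 0, 0, 0],
])

```text
time_s: 22.65
tool_pos: [565.0, 52.6, 277.6]
ee_rot: [179.7, 0.0, 93.4]
force: [0.0, -0.6, -0.1]
grip_width: 42.6
grip_force: 0.0
```

Run:
```python
from stop import *
im=snap('wrist','w9',(170,90,370,240),4); stopper(im,563.5,52,24,30); o=observe(); print(o['tool_pos'],o['force'],o['time_s'])
import amber
for c in('side','scene'):
    for x in amber.amber(c)[1]: print(c,x)
```

```text
blob [278. 192.] 832 top [565.7  53.1 129. ] tilt [1.6 0.8]
[564.09660157  52.53983289 274.9660873 ] [ 0.30943202 -0.02720432 -0.0901786 ] 22.7
side ([236, 194, 18, 29, 318], (np.float64(244.4), np.float64(212.8)), 8.4, [480.0, 219.0, 29.0])
side ([272, 202, 10, 14, 83], (np.float64(277.5), np.float64(208.5)), 3.0, [597.0, 245.0, 29.0])
side ([267, 219, 19, 14, 172], (np.float64(274.8), np.float64(225.0)), 5.8, [566.0, 107.0, 29.0])
side ([248, 295, 24, 26, 268], (np.float64(260.5), np.float64(301.0)), 5.0, [463.0, -325.0, 29.0])
scene ([246, 248, 18, 19, 247], (np.float64(254.0), np.float64(258.0)), 8.4, [566.0, 44.0, 29.0])
scene ([267, 283, 18, 18, 246], (np.float64(275.8), np.float64(292.4)), 7.6, [473.0, 129.0, 29.0])
```

Emit:
servo_tool([
  [-0.008, -0.03, 0, 0, 0, 0],
  [-0.018, -0.07, 0, 0, 0, 0],
  [-0.028, -0.11, 0, 0, 0, 0],
  [-0.038, -0.15, 0, 0, 0, 0],
  [-0.048, -0.19, 0, 0, 0, 0],
  [-0.058, -0.23, 0, 0, 0, 0],
  [-0.068, -0.27, 0, 0, 0, 0],
  [-0.078, -0.31, 0, 0, 0, 0],
], claw=0.3)

```text
time_s: 23.47
tool_pos: [484.4, -259.0, 272.3]
ee_rot: [-179.9, -0.1, 93.4]
force: [0.5, -0.7, -0.0]
grip_width: 59.7
grip_force: 0.0
```

Emit:
servo_tool([
  [-0.01, -0.04, 0, 0, 0, 0],
  [-0.02, -0.08, -0.01, 0, 0, 0],
  [-0.029, -0.11, -0.03, 0, 0, 0],
  [-0.029, -0.1155, -0.06, 0, 0, 0],
  [-0.029, -0.1155, -0.07, 0, 0, 0],
  [-0.029, -0.1155, -0.07, 0, 0, 0],
])

```text
time_s: 23.97
tool_pos: [455.4, -371.5, 200.2]
ee_rot: [-179.7, -0.3, 93.4]
force: [-0.6, 0.1, 0.2]
grip_width: 59.6
grip_force: 0.0
```

Run:
```python
from stop import *
import amber
im=snap('wrist','w10',scale=1.42); stopper(im,457,-373,0,40); o=observe(); print(o['tool_pos'],o['joint_pos'].round(),o['time_s'])
for c in('wrist','side','scene'):
    for x in amber.amber(c)[1]: print(c,x)
for p in [(457,-373,105),(457,-373,29)]: print(np.array(proj(im,p)))
```

```text
blob [280. 213.] 1202 top [ 455.8 -369.1  105. ] tilt [-0.9  2.9]
[ 456.46224479 -371.72290252  202.62568357] [-44.  27.  91.   0.  62. -47.] 24.0167
wrist ([245, 148, 69, 63, 3004], (np.float64(278.8), np.float64(170.7)), 22.8, [455.0, -360.0, 29.0])
wrist ([508, 244, 20, 6, 77], (np.float64(512.5), np.float64(246.0)), 3.0, [673.0, -417.0, 29.0])
wrist ([484, 264, 7, 22, 77], (np.float64(486.3), np.float64(269.3)), 3.0, [655.0, -442.0, 29.0])
side ([238, 208, 9, 15, 84], (np.float64(241.6), np.float64(214.6)), 3.6, [469.0, 204.0, 29.0])
side ([267, 220, 9, 12, 62], (np.float64(271.3), np.float64(225.0)), 3.2, [555.0, 109.0, 29.0])
side ([248, 295, 24, 26, 286], (np.float64(260.5), np.float64(301.0)), 5.0, [463.0, -325.0, 29.0])
scene ([315, 148, 15, 17, 190], (np.float64(322.1), np.float64(157.1)), 7.2, [457.0, -372.0, 29.0])
scene ([246, 248, 17, 19, 234], (np.float64(253.5), np.float64(258.0)), 7.8, [567.0, 44.0, 29.0])
scene ([267, 284, 19, 17, 243], (np.float64(275.6), np.float64(292.4)), 7.6, [473.0, 129.0, 29.0])
[281.82503328 218.82318337]
[281.41337063 187.33959177]
```

Emit:
servo_tool([
  [-0.001, 0.0015, -0.03, 0, 0, 0],
  [-0.001, 0.0015, -0.06, 0, 0, 0],
  [-0.001, 0.0015, -0.095, 0, 0, 0],
  [-0.001, 0.0015, -0.12, 0, 0, 0],
  [-0.001, 0.0015, -0.12, 0, 0, 0],
  [-0.001, 0.0015, -0.12, 0, 0, 0],
])

```text
time_s: 24.67
tool_pos: [456.4, -371.1, 85.1]
ee_rot: [-180.0, -0.0, 93.4]
force: [0.5, -0.4, 0.9]
grip_width: 59.7
grip_force: 0.0
```

Emit:
servo_tool([
  [0, 0, 0, 0, 0, 0],
  [0, 0, 0, 0, 0, 0],
  [0, 0, 0, 0, 0, 0],
  [0, 0, 0, 0, 0, 0],
  [0, 0, 0, 0, 0, 0],
  [0, 0, 0, 0, 0, 0],
], claw=1, grip_force=40)

```text
time_s: 25.17
tool_pos: [456.8, -372.3, 86.3]
ee_rot: [179.9, 0.2, 93.4]
force: [0.5, -0.1, 7.4]
grip_width: 25.3
grip_force: 38.7
```

Emit:
servo_tool([
  [0, 0, 0.03, 0, 0, 0],
  [0, 0, 0.06, 0, 0, 0],
  [0, 0, 0.1, 0, 0, 0],
  [0, 0, 0.14, 0, 0, 0],
  [0, 0, 0.17, 0, 0, 0],
  [0, 0, 0.17, 0, 0, 0],
])

```text
time_s: 25.67
tool_pos: [457.5, -373.0, 261.9]
ee_rot: [179.6, 0.5, 93.4]
force: [0.7, -0.2, -1.2]
grip_width: 25.0
grip_force: 39.5
```

Emit:
servo_tool([
  [0.002, 0.03, 0, 0, 0, 0],
  [0.004, 0.07, 0, 0, 0, 0],
  [0.006, 0.11, 0, 0, 0, 0],
  [0.008, 0.15, 0, 0, 0, 0],
  [0.01, 0.19, 0, 0, 0, 0],
  [0.012, 0.23, 0, 0, 0, 0],
  [0.014, 0.27, 0, 0, 0, 0],
  [0.016, 0.31, 0, 0, 0, 0],
])

```text
time_s: 26.33
tool_pos: [471.3, -59.6, 254.3]
ee_rot: [180.0, 0.0, 93.4]
force: [1.6, -0.4, -1.7]
grip_width: 24.9
grip_force: 39.6
```

Emit:
servo_tool([
  [0.002, 0.04, 0, 0, 0, 0],
  [0.004, 0.075, 0, 0, 0, 0],
  [0.006, 0.1, 0, 0, 0, 0],
  [0.006, 0.109, 0, 0, 0, 0],
  [0.006, 0.109, -0.03, 0, 0, 0],
  [0.006, 0.109, -0.065, 0, 0, 0],
  [0.006, 0.109, -0.1, 0, 0, 0],
  [0.006, 0.109, -0.12, 0, 0, 0],
])

```text
time_s: 27.0
tool_pos: [476.2, 47.0, 131.3]
ee_rot: [-179.8, -0.0, 93.4]
force: [0.1, 0.3, -2.2]
grip_width: 25.2
grip_force: 39.6
```

Emit:
servo_tool([
  [0, 0, 0, 0, 0, 0],
  [0, 0, -0.01, 0, 0, 0],
  [0, 0, -0.015, 0, 0, 0],
  [0, 0, -0.018, 0, 0, 0],
  [0, 0, -0.02, 0, 0, 0],
  [0, 0, -0.02, 0, 0, 0],
])

```text
time_s: 27.5
tool_pos: [478.9, 47.4, 115.8]
ee_rot: [179.8, 0.0, 93.4]
force: [-2.2, -0.8, 7.9]
grip_width: 25.1
grip_force: 39.7
```

Emit:
servo_tool([
  [-0.001, 0, 0.001, 0, 0, 0],
  [-0.001, 0, 0.0005, 0, 0, 0],
  [-0.001, 0, 0.0005, 0, 0, 0],
])

```text
time_s: 27.75
tool_pos: [477.1, 47.5, 115.2]
ee_rot: [180.0, 0.0, 93.4]
force: [-0.3, -0.2, -0.0]
grip_width: 24.4
grip_force: 39.7
```

Emit:
servo_tool([
  [0, 0, 0, 0, 0, 0],
  [0, 0, 0, 0, 0, 0],
  [0, 0, 0, 0, 0, 0],
], claw=0.5)

```text
time_s: 28.0
tool_pos: [477.0, 47.5, 114.9]
ee_rot: [180.0, 0.0, 93.4]
force: [-0.2, -0.6, 0.4]
grip_width: 42.7
grip_force: 0.0
```

Emit:
servo_tool([
  [0, 0, 0.03, 0, 0, 0],
  [0, 0, 0.07, 0, 0, 0],
  [0, 0, 0.11, 0, 0, 0],
  [0, 0, 0.15, 0, 0, 0],
  [0, -0.03, 0.19, 0, 0, 0],
  [0.02, -0.06, 0.21, 0, 0, 0],
  [0.02, -0.06, 0.21, 0, 0, 0],
  [0.02, -0.06, 0.21, 0, 0, 0],
])

```text
time_s: 28.67
tool_pos: [497.8, -13.8, 326.1]
ee_rot: [179.8, 0.0, 93.3]
force: [0.1, 0.3, -0.2]
grip_width: 42.8
grip_force: 0.0
```

Run:
```python
from stop import *
im=snap('wrist','w11',scale=1.42); 
for n,x,y in(('A',477.3,47.5),('B',473,132),('C',563.5,52)): print(n); stopper(im,x,y,24,25); print(np.array(proj(im,(x,y,53)))*1.42)
o=observe(); print(o['tool_pos'],o['force'],o['time_s'])
```

```text
A
  blob [255. 107.] 677 top [474.2  47.4 129. ] tilt [-2.3 -0.1]
[371.74107573 144.89000756]
B
  blob [246.   1.] 37 top [464.7 127.8 129. ] tilt [-6.2 -3.1]
[370.73920571  18.81411251]
C
  blob [363. 104.] 662 top [567.3  55.1 129. ] tilt [2.8 2.3]
[486.62550826 145.53359977]
[496.84048084 -12.77610072 324.50305544] [-0.61802402  0.01412459 -0.10108879] 28.7167
```

View pics/w11.png

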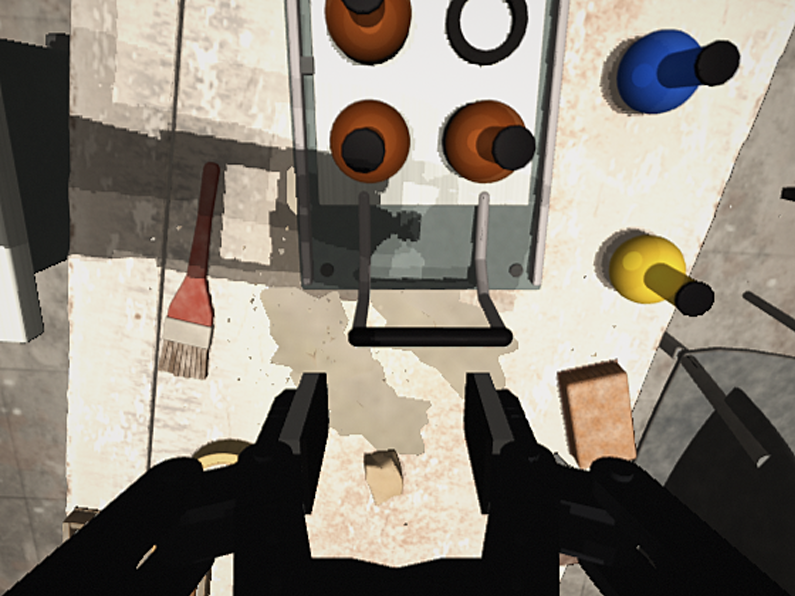

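The wrist picture shows all three flasks standing upright in their rings, with stoppers at (363,150), (514,147) and (365,0). No other amber flask is on the bench. Next I pinch the bar at (430,337) and push the carriage home.

Emit:
servo_tool([
  [0.01, -0.02, 0, 0, 0, 7.1],
  [0.02, -0.04, 0, 0, 0, 14.2],
  [0.0275, -0.0645, -0.02, 0, 0, 21.3],
  [0.0275, -0.0645, -0.04, 0, 0, 28.4],
  [0.0275, -0.0645, -0.06, 0, 0, 35.5],
  [0.0275, -0.0645, -0.08, 0, 0, 42.6],
  [0.0275, -0.0645, -0.1, 0, 0, 49.7],
  [0.0275, -0.0645, -0.12, 0, 0, 56.8],
], claw=0.3)

```text
time_s: 29.38
tool_pos: [523.1, -75.6, 202.3]
ee_rot: [-180.0, -0.2, 150.6]
force: [0.2, 0.6, -0.1]
grip_width: 59.6
grip_force: 0.0
```

Emit:
servo_tool([
  [0, 0, 0, 0, 0, 7.1],
  [0, 0, 0, 0, 0, 14.2],
  [0, 0, 0, 0, 0, 21.3],
  [0, 0, 0, 0, 0, 28.4],
  [0, 0, 0, 0, 0, 33.2],
  [0, 0, -0.03, 0, 0, 33.2],
  [0, 0, -0.06, 0, 0, 33.2],
  [0, 0, -0.076, 0, 0, 33.2],
])

```text
time_s: 30.05
tool_pos: [521.9, -75.3, 124.9]
ee_rot: [179.9, -0.3, -176.5]
force: [-1.0, -0.3, 0.0]
grip_width: 59.7
grip_force: 0.0
```

Emit:
servo_tool([
  [0, 0, 0, 0, 0, 0],
  [0, 0, 0, 0, 0, 0],
  [0, 0, 0, 0, 0, 0],
  [0, 0, 0, 0, 0, 0],
  [0, 0, 0, 0, 0, 0],
  [0, 0, 0, 0, 0, 0],
  [0, 0, 0, 0, 0, 0],
  [0, 0, 0, 0, 0, 0],
], claw=1, grip_force=60)

```text
time_s: 30.72
tool_pos: [524.6, -75.4, 129.9]
ee_rot: [179.9, 0.1, -176.6]
force: [0.6, 11.5, 1.6]
grip_width: 12.0
grip_force: 58.5
```

Emit:
servo_tool([
  [0, 0.002, 0, 0, 0, 0],
  [-0.0003, 0.005, 0, 0, 0, 0],
  [-0.0006, 0.01, 0, 0, 0, 0],
  [-0.001, 0.016, 0, 0, 0, 0],
  [-0.0014, 0.023, 0, 0, 0, 0],
  [-0.0018, 0.03, 0, 0, 0, 0],
  [-0.0022, 0.037, 0, 0, 0, 0],
  [-0.0026, 0.044, 0, 0, 0, 0],
])

```text
time_s: 31.38
tool_pos: [522.3, -32.8, 129.9]
ee_rot: [-180.0, 0.1, -176.6]
force: [-2.3, -2.8, 6.9]
grip_width: 12.2
grip_force: 59.2
```

Emit:
servo_tool([
  [-0.0004, 0.007, 0, 0, 0, 0],
  [-0.0008, 0.014, 0, 0, 0, 0],
  [-0.0012, 0.021, 0, 0, 0, 0],
  [-0.0016, 0.028, 0, 0, 0, 0],
  [-0.002, 0.035, 0, 0, 0, 0],
  [-0.0024, 0.04, 0, 0, 0, 0],
  [-0.0026, 0.043, 0, 0, 0, 0],
  [-0.0026, 0.044, 0, 0, 0, 0],
])

```text
time_s: 32.05
tool_pos: [519.9, 11.5, 129.9]
ee_rot: [-180.0, 0.1, -176.6]
force: [-1.1, -1.3, 5.5]
grip_width: 12.1
grip_force: 59.1
```

Run:
```python
from stop import *
import amber
im=get_image('scene'); o=observe(); print(o['tool_pos'],o['force'],o['time_s'])
d=np.array([-.06,.998])*(o['tool_pos'][1]+76)
for n,x,y in(('A',477.3,47.5),('B',473,132),('C',563.5,52)): print(n); stopper(im,x+d[0],y+d[1],24,12)
```

```text
[519.87569092  11.51816223 129.8919477 ] [-0.06080397  1.20615427  6.01967289] 32.1
A
B
C
  blob [243. 274.] 30 top [561.8 137.4 129. ] tilt [ 2.6 -1.4]
```

Emit:
servo_tool([
  [-0.0001, 0.002, 0, 0, 0, 0],
  [-0.0004, 0.006, 0, 0, 0, 0],
  [-0.0008, 0.012, 0, 0, 0, 0],
  [-0.0012, 0.019, 0, 0, 0, 0],
  [-0.0016, 0.026, 0, 0, 0, 0],
  [-0.002, 0.033, 0, 0, 0, 0],
  [-0.0024, 0.04, 0, 0, 0, 0],
  [-0.0028, 0.047, 0, 0, 0, 0],
])

```text
time_s: 32.77
tool_pos: [517.3, 58.4, 129.9]
ee_rot: [-180.0, 0.2, -176.6]
force: [-0.1, -1.6, 5.9]
grip_width: 11.9
grip_force: 59.0
```

Emit:
servo_tool([
  [-0.0004, 0.007, 0, 0, 0, 0],
  [-0.0008, 0.014, 0, 0, 0, 0],
  [-0.0012, 0.021, 0, 0, 0, 0],
  [-0.0016, 0.028, 0, 0, 0, 0],
  [-0.002, 0.035, 0, 0, 0, 0],
  [-0.0025, 0.042, 0, 0, 0, 0],
  [-0.0029, 0.049, 0, 0, 0, 0],
  [-0.0033, 0.055, 0, 0, 0, 0],
])

```text
time_s: 33.43
tool_pos: [514.3, 113.7, 129.9]
ee_rot: [180.0, 0.2, -176.6]
force: [3.7, -1.3, 5.7]
grip_width: 11.7
grip_force: 59.0
```

Emit:
servo_tool([
  [-0.0003, 0.005, 0, 0, 0, 0],
  [-0.0005, 0.009, 0, 0, 0, 0],
  [-0.0008, 0.013, 0, 0, 0, 0],
  [-0.001, 0.017, 0, 0, 0, 0],
  [-0.0012, 0.02, 0, 0, 0, 0],
  [-0.0013, 0.022, 0, 0, 0, 0],
  [-0.0013, 0.022, 0, 0, 0, 0],
])

```text
time_s: 34.02
tool_pos: [513.2, 134.6, 129.9]
ee_rot: [-179.9, 0.2, -176.6]
force: [5.1, -8.9, 7.0]
grip_width: 11.9
grip_force: 59.4
```

Emit:
servo_tool([
  [0, 0.001, 0, 0, 0, 0],
  [0, 0.0015, 0, 0, 0, 0],
  [0, 0.002, 0, 0, 0, 0],
])

```text
time_s: 34.27
tool_pos: [513.2, 134.8, 129.9]
ee_rot: [-179.8, 0.2, -176.6]
force: [5.0, -26.3, 8.9]
grip_width: 12.2
grip_force: 60.0
```

Emit:
servo_tool([
  [0, -0.001, 0, 0, 0, 0],
  [0, -0.0015, 0, 0, 0, 0],
  [0, -0.0015, 0, 0, 0, 0],
])

```text
time_s: 34.52
tool_pos: [513.2, 134.6, 129.9]
ee_rot: [-179.9, 0.2, -176.6]
force: [5.1, -11.9, 7.2]
grip_width: 12.3
grip_force: 59.6
```

Emit:
servo_tool([
  [0, 0, 0, 0, 0, 0],
  [0, 0, 0, 0, 0, 0],
  [0, 0, 0, 0, 0, 0],
  [0, 0, 0, 0, 0, 0],
], claw=0.3)

```text
time_s: 34.85
tool_pos: [511.5, 135.8, 128.7]
ee_rot: [180.0, -0.0, -176.6]
force: [-0.7, -0.7, 0.2]
grip_width: 59.2
grip_force: 0.0
```

Emit:
servo_tool([
  [0, 0, 0.03, 0, 0, 0],
  [0, 0, 0.065, 0, 0, 0],
  [0, 0, 0.105, 0, 0, 0],
  [0, 0, 0.145, 0, 0, 0],
  [-0.01, 0, 0.185, 0, 0, 0],
  [-0.03, 0.01, 0.22, 0, 0, 0],
  [-0.03, 0.01, 0.22, 0, 0, 0],
  [-0.03, 0.01, 0.22, 0, 0, 0],
])

```text
time_s: 35.52
tool_pos: [481.7, 146.1, 350.5]
ee_rot: [180.0, 0.2, -176.5]
force: [-0.6, 0.4, -0.9]
grip_width: 60.0
grip_force: 0.0
```

Run:
```python
from h import *
im=snap('wrist','w12',scale=1.42); o=observe(); print(o['tool_pos'],o['joint_pos'].round(),o['time_s'])
s=snap('side','d12',(190,110,310,230),5)
```

```text
[481.52301944 145.78072938 348.73288643] [ 12.  10.  94.   0.  76. -82.] 35.5667
```

View pics/d12.png

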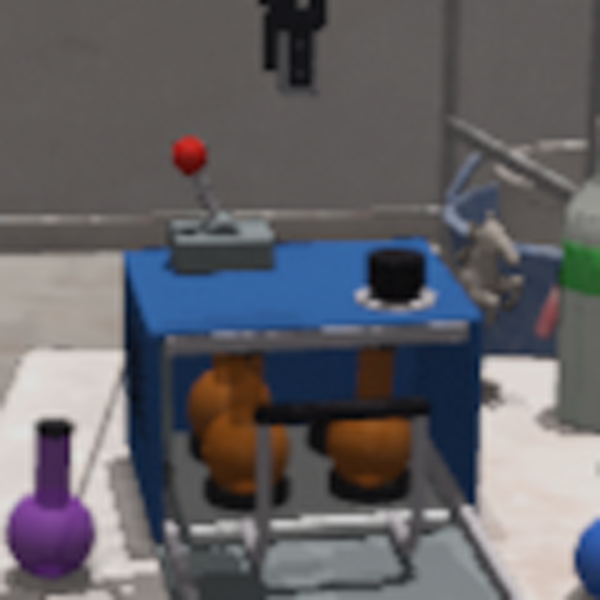

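The side picture shows the carriage home, with both front flasks upright in their rings at (245,450) and (370,450) and the third behind at (230,400). The lever ball at (188,155) still leans towards -x. Next I swing it over with closed fingers.

Emit:
servo_tool([
  [-0.017, 0.036, 0, 0, 0, 0],
  [-0.034, 0.072, 0, 0, 0, 0],
  [-0.051, 0.108, 0, 0, 0, 0],
  [-0.068, 0.144, 0, 0, 0, 0],
  [-0.085, 0.18, 0, 0, 0, 0],
  [-0.103, 0.215, 0, 0, 0, 0],
  [-0.103, 0.215, 0, 0, 0, 0],
  [-0.103, 0.215, 0, 0, 0, 0],
], claw=1, grip_force=20)

```text
time_s: 36.28
tool_pos: [377.9, 361.6, 346.8]
ee_rot: [-179.9, -0.2, -176.4]
force: [-0.2, -0.1, -0.0]
grip_width: 0.1
grip_force: 0.0
```

Run:
```python
from h import *
D=[]
for c in('scene','side','wrist'):
    im=get_image(c); h=cv2.cvtColor(im['frame'],cv2.COLOR_RGB2HSV); m=(((h[...,0]<4)|(h[...,0]>176))&(h[...,1]>190)&(h[...,2]>100)).astype(np.uint8)
    n,l,st,ce=cv2.connectedComponentsWithStats(m); print(c,[(st[i].tolist(),ce[i].round(1).tolist()) for i in range(1,n) if st[i,4]>30])
    D.append((im,[ce[i] for i in range(1,n) if st[i,4]>30]))
try: print(tri(D[0][0],D[0][1][0],D[1][0],D[1][1][0])); print(tri(D[2][0],D[2][1][0],D[1][0],D[1][1][0]))
except Exception as e: print(e)
o=observe(); print(o['tool_pos'],o['ee_rot'],o['grip_width'],o['time_s'])
```

```text
scene [([257, 357, 10, 9, 66], [261.4, 360.9])]
side []
wrist []
list index out of range
[379.31189848 359.63439277 347.84813993] [-1.79934377e+02 -7.22798835e-02 -1.76663711e+02] 0.1329370618466103 36.4333
```

Emit:
servo_tool([
  [0, 0.001, -0.03, 0, 0, 0],
  [0, 0.001, -0.06, 0, 0, 0],
  [0, 0.001, -0.09, 0, 0, 0],
  [0, 0.001, -0.108, 0, 0, 0],
  [0, 0.001, -0.108, 0, 0, 0],
  [0.01, 0.001, -0.108, 0, 0, 0],
  [0.02, 0.002, -0.108, 0, 0, 0],
  [0.02, 0.002, -0.108, 0, 0, 0],
])

```text
time_s: 37.1
tool_pos: [401.6, 362.7, 242.4]
ee_rot: [179.9, 0.2, -176.7]
force: [0.3, 0.1, 0.1]
grip_width: 0.1
grip_force: 0.0
```

Emit:
servo_tool([
  [0.008, 0, 0, 0, 0, 0],
  [0.016, 0.001, 0, 0, 0, 0],
  [0.024, 0.001, 0, 0, 0, 0],
  [0.032, 0.002, 0, 0, 0, 0],
  [0.04, 0.002, 0, 0, 0, 0],
  [0.046, 0.003, 0, 0, 0, 0],
  [0.052, 0.003, 0, 0, 0, 0],
  [0.054, 0.003, 0, 0, 0, 0],
])

```text
time_s: 37.77
tool_pos: [453.6, 365.5, 240.5]
ee_rot: [-180.0, -0.0, -176.6]
force: [-0.8, 0.2, 0.1]
grip_width: 0.2
grip_force: 0.5
```

Emit:
servo_tool([
  [0.003, 0, 0, 0, 0, 0],
  [0.006, 0, 0, 0, 0, 0],
  [0.008, 0, 0, 0, 0, 0],
  [0.008, 0, 0, 0, 0, 0],
])

```text
time_s: 38.1
tool_pos: [461.0, 365.5, 240.7]
ee_rot: [-180.0, 0.0, -176.6]
force: [0.3, -0.4, -0.8]
grip_width: 0.4
grip_force: 0.1
```

Run:
```python
from h import *
im=get_image('scene'); h=cv2.cvtColor(im['frame'],cv2.COLOR_RGB2HSV); m=(((h[...,0]<4)|(h[...,0]>176))&(h[...,1]>190)&(h[...,2]>100)).astype(np.uint8)
n,l,st,ce=cv2.connectedComponentsWithStats(m); print([(st[i].tolist(),ce[i]) for i in range(1,n) if st[i,4]>20])
for a in(0,.5,.8,.85,.9,1.): 
    from cab import W,P
    b=a-.5; print(a,np.round(proj(im,W(P,(-45+60*np.sin(b),200,182+60*np.cos(b)))),1))
o=observe();print(o['tool_pos'],o['force'])
```

```text
[]
0 [266.1 364.2]
0.5 [253.5 360.6]
0.8 [245.9 359.1]
0.85 [244.7 358.9]
0.9 [243.5 358.7]
1.0 [241.3 358.4]
[460.9548696  365.51429668 240.83348939] [ 0.73200118 -0.08268291 -1.14145727]
```

Emit:
servo_tool([
  [0.002, 0, 0, 0, 0, 0],
  [0.004, 0, 0, 0, 0, 0],
  [0.006, 0, 0, 0, 0, 0],
  [0.006, 0, 0, 0, 0, 0],
])

```text
time_s: 38.48
tool_pos: [462.9, 365.6, 240.5]
ee_rot: [-179.9, -0.6, -176.6]
force: [-26.8, -1.0, 9.4]
grip_width: -0.4
grip_force: 13.0
```

Emit:
servo_tool([
  [0.002, 0, 0, 0, 0, 0],
  [0.004, 0, 0, 0, 0, 0],
  [0.004, 0, 0, 0, 0, 0],
])

```text
time_s: 38.73
tool_pos: [463.8, 365.6, 240.3]
ee_rot: [-179.9, -1.0, -176.6]
force: [-45.3, -1.9, 18.2]
grip_width: -0.5
grip_force: 23.1
```

The lever is at its stop. I back off, rise clear and check.

Emit:
servo_tool([
  [-0.015, 0, 0, 0, 0, 0],
  [-0.04, 0, 0, 0, 0, 0],
  [-0.06, 0, 0, 0, 0, 0],
  [-0.06, 0, 0.03, 0, 0, 0],
  [-0.06, -0.02, 0.07, 0, 0, 0],
  [-0.06, -0.06, 0.11, 0, 0, 0],
  [-0.06, -0.1, 0.11, 0, 0, 0],
  [-0.06, -0.14, 0.11, 0, 0, 0],
])

```text
time_s: 39.4
tool_pos: [411.2, 235.2, 353.0]
ee_rot: [179.9, 0.3, -176.5]
force: [2.3, 0.6, 0.3]
grip_width: 0.2
grip_force: 0.0
```

Emit:
servo_tool([
  [0, -0.04, 0, 0, 0, 0],
  [0, -0.08, 0, 0, 0, 0],
  [0, -0.12, 0, 0, 0, 0],
  [0, -0.15, 0, 0, 0, 0],
  [0, -0.15, 0, 0, 0, 0],
  [0, -0.15, 0, 0, 0, 0],
])

```text
time_s: 39.9
tool_pos: [411.0, 84.7, 350.7]
ee_rot: [-180.0, 0.1, -176.8]
force: [-0.3, -1.5, 0.2]
grip_width: -0.1
grip_force: 0.0
```

Run:
```python
from h import *
from cab import W,P
im=get_image('scene'); h=cv2.cvtColor(im['frame'],cv2.COLOR_RGB2HSV); m=(((h[...,0]<4)|(h[...,0]>176))&(h[...,1]>190)&(h[...,2]>100)).astype(np.uint8)
n,l,st,ce=cv2.connectedComponentsWithStats(m); print([(st[i].tolist(),ce[i]) for i in range(1,n) if st[i,4]>20])
snap('side','d13',(190,110,310,230),5)
o=observe();print(o['tool_pos'],o['force'],o['time_s'])
```

```text
[([236, 352, 9, 10, 70], array([240.17142857, 356.57142857]))]
[410.9306538   86.27045523 350.43271292] [ 0.91387316 -0.14188015 -0.30782915] 40.0
```

View pics/d13.png

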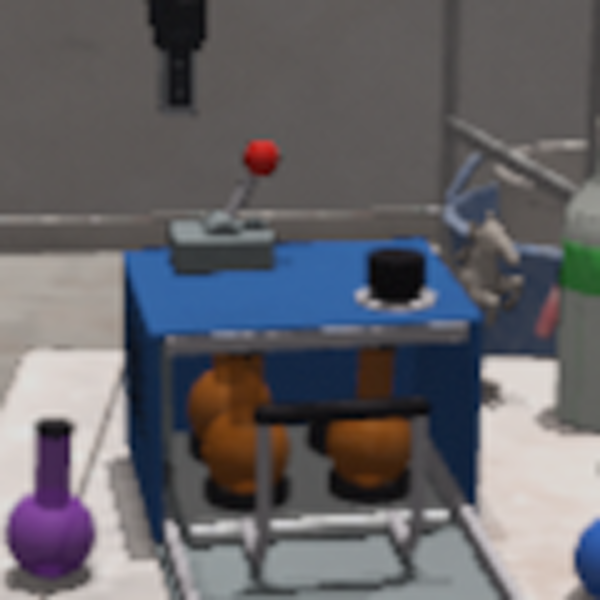

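The picture shows the lever ball over at (261,157), leaning to +x. The flasks still stand in their rings under the hood and the gripper is clear, so I hand in.

```bash
python3 -c "
from plant import *
print(job_done())"
```

```text
the job is handed in; nothing more can be done
None
```

I handed the job in at about 40 s: all three amber flasks stand in their rings, the carriage is home, the lever is right over and the gripper is clear; the verdict was not shown to me.

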